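Put the key tags back and shut the mailbox

TASK

Put every key tag back in the pocket of its own colour in the rack on the mailbox door, lying flat on the pocket floor, including the white tag, which you get out of the return holder by pushing its orange ejector slide fully home. When all are in, push the mailbox door shut until it seats on its catch, leave the tags lying in their pockets, and do not disturb the egg, the sunglasses or the umbrella handle.

Things in the scene. Friction and masses are not known exactly. Their poses are not given: they have to be found in the camera images.
- tag_red: key tag: an olive-wood plate 52 (x) x 28 (y) x 10 mm high with a red upright finger grip standing on its middle, 14 (x) x 20 (y) mm, from 10 to 28 mm above the underside; 50 g. Origin: centre of its underside; x along its length, z up. It starts on the ledge; it may be absent.
- tag_yellow: key tag: an olive-wood plate 52 (x) x 28 (y) x 10 mm high with a yellow upright finger grip standing on its middle, 14 (x) x 20 (y) mm, from 10 to 28 mm above the underside; 50 g. Origin: centre of its underside; x along its length, z up. It starts on the ledge; it may be absent.
- tag_green: key tag: an olive-wood plate 52 (x) x 28 (y) x 10 mm high with a green upright finger grip standing on its middle, 14 (x) x 20 (y) mm, from 10 to 28 mm above the underside; 50 g. Origin: centre of its underside; x along its length, z up. It starts on the ledge; it may be absent.
- tag_blue: key tag: an olive-wood plate 52 (x) x 28 (y) x 10 mm high with a blue upright finger grip standing on its middle, 14 (x) x 20 (y) mm, from 10 to 28 mm above the underside; 50 g. Origin: centre of its underside; x along its length, z up. It starts on the ledge; it may be absent.
- tag_white: key tag: an olive-wood plate 52 (x) x 28 (y) x 10 mm high with a white upright finger grip standing on its middle, 14 (x) x 20 (y) mm, from 10 to 28 mm above the underside; 50 g. Origin: centre of its underside; x along its length, z up. It starts held inside the roofed return holder, its length along the holder's x axis.
- pocket_red (a point): centre of the floor of the red pocket in the rack on the inside of the mailbox door: a tray 60 (x) x 36 (y) mm inside, red floor and lip, walls 4 mm thick, 10 mm high. x points away from the door panel (a tag lies with its length along x, either way round), y along the door to the hinge, z up. The panel is 62 mm behind the centre (-x), its top 70 mm above the floor. Moves with the door.
- pocket_yellow (a point): centre of the floor of the yellow pocket in the rack on the inside of the mailbox door: a tray 60 (x) x 36 (y) mm inside, yellow floor and lip, walls 4 mm thick, 10 mm high. x points away from the door panel (a tag lies with its length along x, either way round), y along the door to the hinge, z up. The panel is 62 mm behind the centre (-x), its top 70 mm above the floor. Moves with the door.
- pocket_green (a point): centre of the floor of the green pocket in the rack on the inside of the mailbox door: a tray 60 (x) x 36 (y) mm inside, green floor and lip, walls 4 mm thick, 10 mm high. x points away from the door panel (a tag lies with its length along x, either way round), y along the door to the hinge, z up. The panel is 62 mm behind the centre (-x), its top 70 mm above the floor. Moves with the door.
- pocket_blue (a point): centre of the floor of the blue pocket in the rack on the inside of the mailbox door: a tray 60 (x) x 36 (y) mm inside, blue floor and lip, walls 4 mm thick, 10 mm high. x points away from the door panel (a tag lies with its length along x, either way round), y along the door to the hinge, z up. The panel is 62 mm behind the centre (-x), its top 70 mm above the floor. Moves with the door.
- pocket_white (a point): centre of the floor of the white pocket in the rack on the inside of the mailbox door: a tray 60 (x) x 36 (y) mm inside, white floor and lip, walls 4 mm thick, 10 mm high. x points away from the door panel (a tag lies with its length along x, either way round), y along the door to the hinge, z up. The panel is 62 mm behind the centre (-x), its top 70 mm above the floor. Moves with the door.
- door (a joint): hinge of the mailbox door, rad: 0 fully shut and seated on its spring ball catch, growing as it swings open towards the robot (1.2 to 1.6 at the start, stays where it is left, stop at 1.8). From about 0.05 to 0.024 the door rides up the ball and needs a firmer push, up to about 6 N; beyond that the catch draws it in and holds it.
- door_hinge (a point): point on the vertical hinge axis, level with the door's top edge (175 mm above the ledge), turning with the door: -y runs along the door to its free edge, +x is its inner (rack) side, z up. The panel is 280 mm long, 12 mm thick (x from -12 to 0 mm), from 37 to 175 mm above the ledge. With the door shut these axes match the mailbox's.
- door_push (a point): point on the door's outer face, at its top edge, 220 mm from the hinge; axes as door_hinge. Push here, a little below the top edge, towards +x. The outer face is bare near the top.
- mailbox: brushed-aluminium mailbox, fixed, 160 (x) x 290 (y) x 182 mm high, closed on all sides but the front; origin: centre of its underside, the door side is -x, hinge on its +y side.
- holder: grey return holder, fixed to the ledge: a roofed channel 120 (x) x 50 (y) x 42 mm high, 34 mm wide and 36 mm high inside, open at its mouth on the -x end only, no floor; origin: centre of its underside. The white tag sits inside, out of the fingers' reach, 4 mm behind the mouth.
- slide (a joint): ejector slide of the holder, m: 0 at rest, 0.066 pushed fully towards the mouth; a light spring (1 to 3 N) returns it. Pushed home it leaves the tag lying on the ledge just outside the mouth.
- slide_tab (a point): middle of the top of the orange thumb tab of the ejector slide, which stands on the holder's roof: 10 (x) x 32 (y) mm, from 44 to 67 mm above the ledge; axes as the holder's. It is pushed towards -x; 35 mm of free roof lies behind it (+x).
- egg: grey stone egg standing on the ledge, 46 mm across, 54 mm high; origin: its underside. A bystander.
- sunglasses: red sunglasses standing on the ledge, 130 (y) x 92 (x) x 42 mm high; origin: under the middle of the lenses. A bystander.
- umbrella_handle: dark wood crook handle with a brass tip lying on the ledge, 22 mm thick, 190 mm long along y; origin: under its straight part. A bystander.
Mind the look-alikes: they are no part of the job. Leave any purple or turquoise look-alike of the tag_blue alone.

How it is judged:
By the outcome, as a careful person would: the job done as asked, in the order asked, and still so for the second after the job is handed in, with the robot touching nothing.
Of tag_red, tag_yellow, tag_green, tag_blue only 3 to 4 are there at a start; the rules pass over those that are not, and their reading is None.
At some moment in a run one of tag_red, tag_yellow, tag_green, tag_blue may be knocked a few centimetres aside while the robot is not near it.
It also fails if it takes over 208 s, if anything falls off the work surface, if the arm or the gripper's body presses on something with over 40 N, if the wrist force passes 120 N, or if a joint passes its speed limit or range.

ROBOT

A 6-joint arm with a two-finger parallel gripper is mounted at the origin on the work surface. World frame = base frame: x ahead of the robot, y to its left, z up, the work surface at z = 0. Lengths are in m, angles in degrees, forces in N, time in s.
With the tool pointing down it reaches from about 0.25 to 0.8 m from the base axis. Payload 3.9 kg.
Tool frame: the origin (TCP) lies on the centre line of the jaws, within the pads' length; the fingertips stand ahead of it and the grasp point (between the pads) lies 3 mm ahead of it (bot.finger_overhang is the z of the fingertips in the tool frame, in m); z points along the fingers, y is the line along which they close (so a half turn about z gives the same grasp; the last joint's range is limited). The gripper opens to 85 mm and grips with 20 to 120 N. Pads are 22 mm wide; open, the fingers measure 114 mm over their backs; the gripper's body (76 mm by 85 mm) begins 54 mm behind the grasp point. The pads swing forward as they close: fully open they stand 13 mm farther back than shut.
Start: joints at [74.485, 14.897, -7.913, 67.191, 0, 90], TCP at [0.14, 0.506, 0.253] pointing down, gripper open.
Joint ranges: [-159.42, 159.42], [-47.68, 98.78], [-73.54, 78.23], [-108.79, 121.32], [-90, 84.71], [-180, 180]. Speed limits (degrees/s): [147.25, 147.25, 180, 180, 180, 180].

INTERFACE

Orientations are given as a 3x3 rotation matrix whose columns are the frame's x, y, z axes.
In Python, from cell import bot gives the robot as it stands. The module is installed in compiled form; this text tells all that it offers.
- The arm moves only by the shell command python3 -m handwheel 'ROWS' [OPENING] [FORCE]. ROWS is a JSON object of lists of equal length, an entry for each row: "xyz": the shift along the tool's x, y, z in units of 3 cm (1.0 is 3 cm), a list of three; "twist": the turn, a rotation vector about the tool's x, y, z in units of 6 degrees (1.0 is 6 degrees), a list of three. In form: {"xyz": [[x, y, z], ...], "twist": [[wx, wy, wz], ...]}. A call has 1 to 20 rows; each row shifts and turns the commanded pose from where the row before left it, along the tool's axes as they then stand; what a row does not reach is not made up. A row lasts 1/10 s, in which the tool goes at most 50 mm and 8.59 degrees, less where a joint would pass 70% of its speed; a pose out of reach is approached as far as the arm can. A call with a number of a shift or a turn outside -1 to 1 is refused whole. A call with a gripper value outside its range is refused whole. OPENING is the opening, from 0 (shut) to 1 (fully open), set as the call begins (- or left out, the last holds). The fingers move at their own pace and stop on an object; FORCE is the grip in N (left out, the last holds). Time passes only in rows, so rows that do not move let the fingers close. It gives the time, the measured TCP pose, the force, the opening and the grip force at its end, in the units of the state.
- bot.observe(): the state, without advancing time (a new reading comes with each control period).
- bot.camera(name): name is "side" or "top"; returns a dict with "frame" (480x640x3 uint8, red, green, blue), "vfov" (degrees; the focal length in pixels is half the picture's height over the tangent of half this angle, whatever the lens; pixels are square), "cx", "cy" (the principal point, pixels), "eye" and "attitude" of the camera in the world. Camera axes: x right, y up, looking along -z (the intrinsics and any distortion apply to the point x, -y, -z); pixel columns grow to the right and rows downward; lengths in m; the calibration is good to about 2 mm. A picture is of the moment at which its call begins. There is no depth.
- bot.finish_job(): hands the job in; it is judged then, once.
The state is a dict: "t": time; "joint_positions": joint angles; "qd": joint speeds; "tau": joint torques, N m; "tcp_pos": TCP position; "orientation": TCP orientation; "wrist_force": force on the tool from outside, world axes, zero at the start; "ft_torque": the same for the moment, N m; "finger_gap": finger opening in m; "finger_force": force on a finger pad.
Only numpy, scipy, OpenCV 4.12 (cv2) and the standard library are available. Lean on these libraries where they do the work, as an engineer would, in place of code of your own. Each camera call takes 0.05 s, during which the arm holds its last target. There are 200 camera calls.

## Working session

There is one attempt and no reset: what is moved stays moved. The work goes in short steps, Python scripts to look and compute and a shell command to move; the robot and the scene stay as the last step left them, time stands still between calls to the robot, and variables do not carry over. Pictures are saved under pics/ and viewed, at most 14 in all, crops included, and the job is handed in when it is done.

```bash
mkdir -p pics; ls; python3 - <<'E'
from cell import bot
import cv2,numpy as np
s=bot.observe();print({k:np.round(v,3).tolist() for k,v in s.items()}, bot.finger_overhang)
for n in("side","top"):
    c=bot.camera(n);cv2.imwrite(f"pics/{n}0.png",c["frame"][:,:,::-1])
    print(n,{k:(np.round(v,4).tolist() if not isinstance(v,(str,dict)) else v) for k,v in c.items() if k!="frame"})
E
```

```text
pics
{'t': 0.0, 'joint_positions': [74.485, 14.937, -7.987, 67.191, 0.001, 90.001], 'qd': [0.024, -0.044, 0.076, 0.121, 0.032, 0.014], 'tau': [-0.002, -40.567, 25.393, 0.019, -0.0, -0.0], 'tcp_pos': [0.14, 0.505, 0.252], 'orientation': [[-0.964, 0.268, -0.001], [0.268, 0.964, -0.002], [0.0, -0.002, -1.0]], 'wrist_force': [-0.253, 0.486, 0.137], 'ft_torque': [-0.027, 0.081, 0.035], 'finger_force': 0.0, 'finger_gap': 0.085} 0.022
side {'vfov': 51.3265, 'cx': 316.3821, 'cy': 233.1652, 'eye': [0.1126, -0.6358, 0.7954], 'attitude': [[0.8456, 0.3364, -0.4145], [-0.5336, 0.5573, -0.6362], [0.017, 0.7591, 0.6507]]}
top {'vfov': 57.5749, 'cx': 322.2781, 'cy': 244.6579, 'eye': [0.5023, 0.0336, 1.0499], 'attitude': [[0.0261, 0.9987, -0.0429], [-0.9992, 0.0274, 0.0293], [0.0305, 0.0421, 0.9986]]}
```

View pics/side0.png

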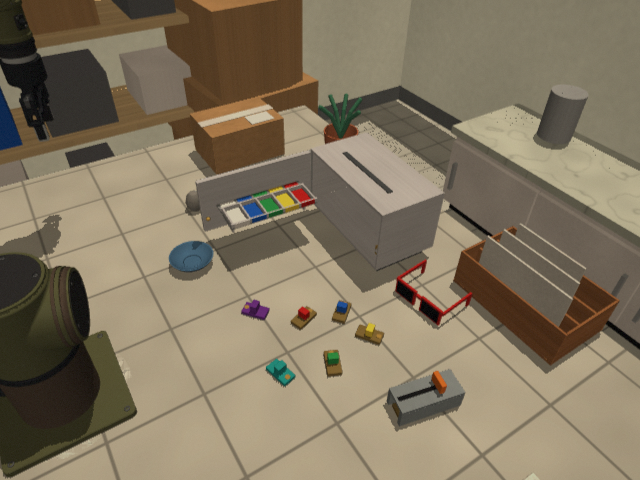

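View pics/top0.png

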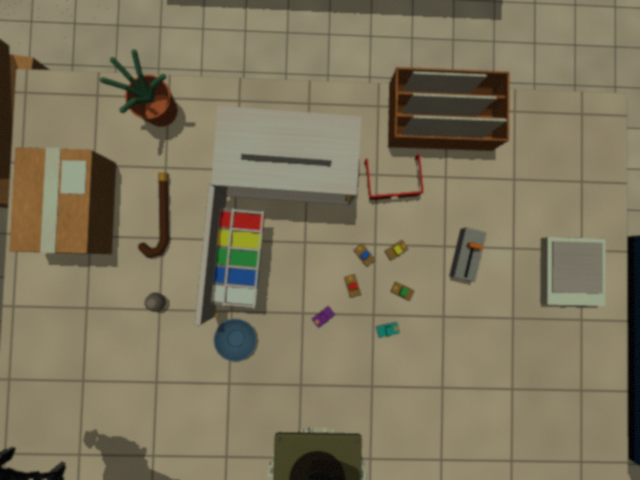

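```bash
cat > h.py <<'E'
from cell import bot
import cv2,numpy as np
def cam(n):
    c=bot.camera(n);c["f"]=240/np.tan(np.radians(c["vfov"]/2));c["R"]=np.array(c["attitude"]);c["eye"]=np.array(c["eye"]);return c
def ray(c,u,v):
    d=c["R"]@np.array([(u-c["cx"])/c["f"],-(v-c["cy"])/c["f"],-1]);return d/np.linalg.norm(d)
def onz(c,u,v,z):
    d=ray(c,u,v);return c["eye"]+d*(z-c["eye"][2])/d[2]
def proj(c,P):
    p=(np.atleast_2d(P)-c["eye"])@c["R"];return np.c_[c["cx"]+c["f"]*p[:,0]/-p[:,2],c["cy"]-c["f"]*p[:,1]/-p[:,2]]
def tri(c1,p1,c2,p2):
    d1,d2=ray(c1,*p1),ray(c2,*p2);A=np.c_[d1,-d2];s=np.linalg.lstsq(A,c2["eye"]-c1["eye"],rcond=None)[0]
    a,b=c1["eye"]+d1*s[0],c2["eye"]+d2*s[1];return (a+b)/2,np.linalg.norm(a-b)
def crop(c,u0,v0,u1,v1,k):
    im=cv2.resize(c["frame"][v0:v1,u0:u1,::-1],None,fx=k,fy=k,interpolation=cv2.INTER_CUBIC)
    for u in range((u0+9)//10*10,u1,10):
        cv2.line(im,((u-u0)*k,0),((u-u0)*k,4 if u%50 else 12),(0,0,255),1)
        if u%20==0: cv2.putText(im,str(u),((u-u0)*k+1,22),0,.35,(0,0,255),1)
    for v in range((v0+9)//10*10,v1,10):
        cv2.line(im,(0,(v-v0)*k),(4,(v-v0)*k),(0,0,255),1)
        if v%20==0: cv2.putText(im,str(v),(6,(v-v0)*k+4),0,.35,(0,0,255),1)
    return im
E
python3 - <<'E'
from h import *
t,s=cam("top"),cam("side")
a=crop(t,190,180,350,330,5);cv2.imwrite("pics/a.png",np.ascontiguousarray(a[:,:400+0]) if 0 else a[:600])
cv2.imwrite("pics/a.png",crop(t,190,180,350,300,5))
cv2.imwrite("pics/b.png",crop(t,335,220,495,340,5))
cv2.imwrite("pics/c.png",crop(s,235,285,395,405,5))
cv2.imwrite("pics/d.png",crop(s,190,140,350,260,5))
E
```

```text
(no output)
```

View pics/a.png

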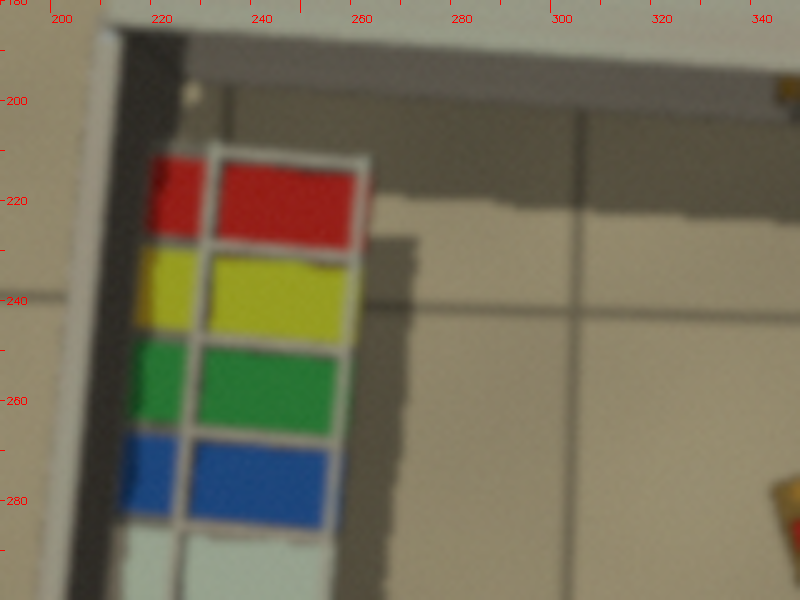

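View pics/b.png

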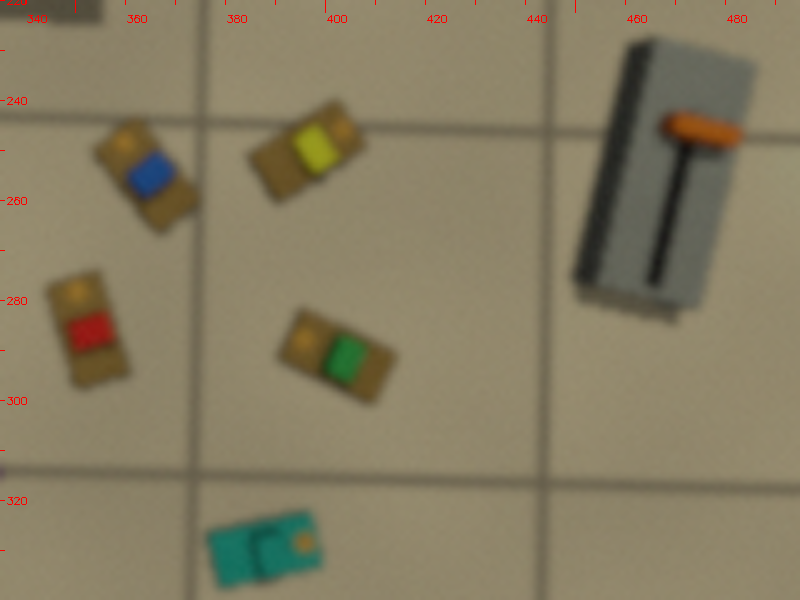

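View pics/d.png

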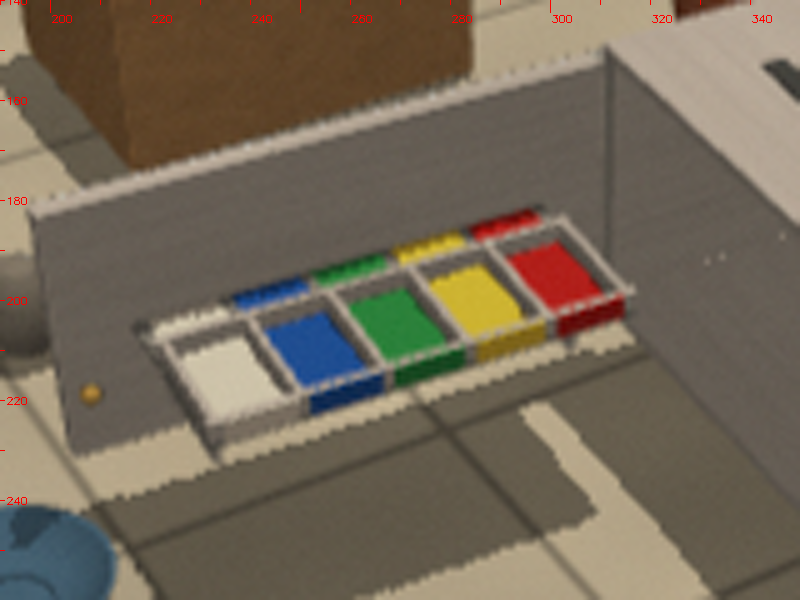

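```bash
cat > m.py <<'E'
from h import *
from scipy.optimize import least_squares
t,s=cam("top"),cam("side")
# wall-top grid, local x (back -32/front 32), y from pocket green centre, +y to hinge
fr=[(315.4,198.6),(299.6,204),(283.6,209.2),(267.2,214.8),(250.6,220.6),(233,225.4)]
bk=[(302,184),(287.2,188.6),(272,193.6),(257,198.6),(241,203.6),(223,209)]
tb=[(232.6,210),(231.5,229),(229.8,247),(227.6,266.6),(226,285.4)]
tf=[(263,212.4),(261.5,231.5),(259.5,250.2),(257.6,268.8),(256.4,287.4)]
loc=lambda x,n:[(x,.1-.04*i,.01) for i in range(n)]
L1=np.array(loc(.032,6)+loc(-.032,6));U1=np.array(fr+bk);L2=np.array(loc(-.032,5)+loc(.032,5));U2=np.array(tb+tf)
def pose(p,L):
    a=p[2];R=np.array([[np.cos(a),-np.sin(a),0],[np.sin(a),np.cos(a),0],[0,0,1]]);return L@R.T+[p[0],p[1],p[3]]
for nm,f in (("both",lambda p:np.r_[(proj(s,pose(p,L1))-U1).ravel(),(proj(t,pose(p,L2))-U2).ravel()]),
  ("top",lambda p:np.r_[(proj(t,pose(np.r_[p[:3],.105],L2))-U2).ravel(),p[3]-.105]),("side",lambda p:np.r_[(proj(s,pose(p,L1))-U1).ravel()])):
    r=least_squares(f,[.5,.2,-1.5,.105]);p=r.x
    print(nm,np.round(p,4),"yaw",np.degrees(p[2]).round(2),"rms",np.sqrt(np.mean(r.fun**2)).round(2))
    if nm=="both":print(np.abs(r.fun).max()); print({c:pose(p,np.array([[0,.08-.04*i,0]]))[0].round(4).tolist() for i,c in enumerate("rygbw")})
o=lambda l:[(335+a/5,220+b/5) for a,b in l]
T={"blue":[(93,152),(137,117),(202,202),(162,235)],"yellow":[(247,155),(335,100),(368,143),(280,203)],"red":[(45,288),(100,270),(132,375),(78,390)],"green":[(302,307),(398,355),(372,405),(277,355)]}
for k,l in T.items():
    P=np.array([onz(t,u,v,.01) for u,v in o(l)])[:,:2];c=P.mean(0);e=[P[(i+1)%4]-P[i] for i in range(4)]
    n=[np.linalg.norm(x) for x in e];i=np.argmax(n);j=(i+2)%4;d=e[i]-e[j]
    print(k,c.round(4),"yaw",np.degrees(np.arctan2(d[1],d[0])).round(1)%180,np.round(n,3))
tab=onz(t,*o([(703,130)])[0],.067);print("tab",tab.round(4), [onz(t,*q,.042).round(4).tolist() for q in o([(655,37),(757,65),(700,308),(577,280)])])
# grips by colour, both cams
hs={"blue":(105,125),"yellow":(22,33),"red":(0,6),"green":(50,75)}
for k,(a,b) in hs.items():
    q=[]
    for c,w in((t,(335,220,440,310)),(s,(285,290,395,380))):
        h=cv2.cvtColor(c["frame"],cv2.COLOR_RGB2HSV);m=cv2.inRange(h,(a,165,60),(b,255,255));z=np.zeros_like(m);z[w[1]:w[3],w[0]:w[2]]=m[w[1]:w[3],w[0]:w[2]]
        M=cv2.moments(z,True);q.append((M["m10"]/M["m00"],M["m01"]/M["m00"]))
    P,e=tri(t,q[0],s,q[1]);print(k,np.round(q,1).tolist(),P.round(4),"gap",e.round(4),"top@28",onz(t,*q[0],.027).round(4))
E
python3 m.py
```

```text
both [ 0.5106  0.1722 -1.6247  0.1028] yaw -93.09 rms 0.66
2.1518011008072904
{'r': [0.5905, 0.1679, 0.1028], 'y': [0.5506, 0.17, 0.1028], 'g': [0.5106, 0.1722, 0.1028], 'b': [0.4707, 0.1744, 0.1028], 'w': [0.4307, 0.1765, 0.1028]}
top [ 0.5092  0.1726 -1.6271  0.105 ] yaw -93.23 rms 0.25
side [ 0.5134  0.1747 -1.6263  0.1   ] yaw -93.18 rms 0.56
blue [ 0.5243 -0.099 ] yaw 40.0 [0.027 0.051 0.025 0.051]
yellow [ 0.539  -0.1751] yaw 124.4 [0.05  0.026 0.051 0.028]
red [ 0.4502 -0.0721] yaw 18.900000000000006 [0.028 0.052 0.027 0.051]
green [ 0.4413 -0.1912] yaw 64.4 [0.051 0.027 0.051 0.026]
tab [ 0.551  -0.3446  0.067 ] [[0.5952, -0.331, 0.042], [0.5834, -0.3794, 0.042], [0.4693, -0.3537, 0.042], [0.4809, -0.2958, 0.042]]
blue [[364.7, 254.6], [341.4, 306.7]] [ 0.5265 -0.0982  0.0196] gap 0.0019 top@28 [ 0.5255 -0.0968  0.027 ]
yellow [[397.4, 250.2], [369.5, 329.8]] [ 0.5393 -0.1759  0.0204] gap 0.0025 top@28 [ 0.538  -0.1739  0.027 ]
red [[352.6, 286.0], [303.2, 312.8]] [ 0.4519 -0.0712  0.0193] gap 0.0019 top@28 [ 0.4515 -0.0699  0.027 ]
green [[403.0, 291.2], [332.2, 358.5]] [ 0.4422 -0.1915  0.0172] gap 0.0018 top@28 [ 0.442  -0.1889  0.027 ]
```

View pics/c.png

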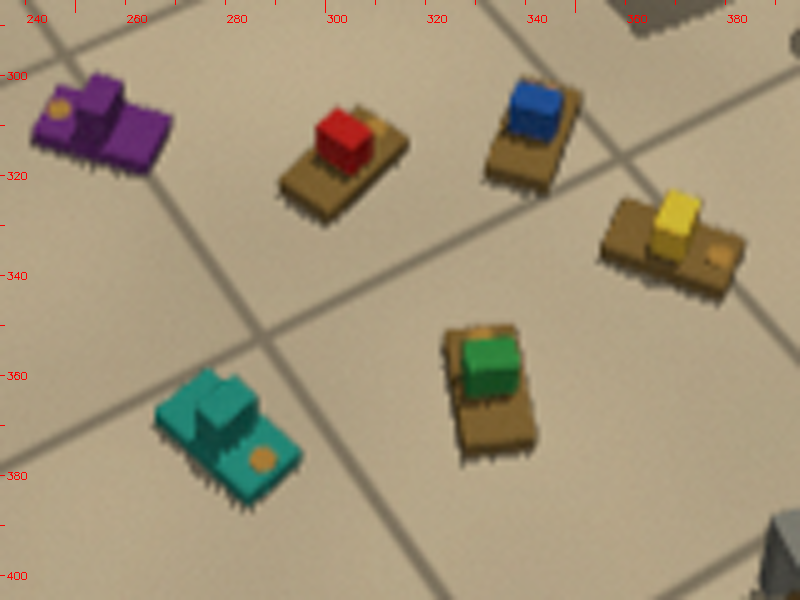

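```bash
cat > p.py <<'E'
import sys,numpy as np
from cell import bot
from scipy.spatial.transform import Rotation as Ro
def go(x,y,z,a):
    s=bot.observe();R=np.array(s["orientation"]);p=np.array(s["tcp_pos"]);a=np.radians(a)
    Y=np.array([np.cos(a),np.sin(a),0]);best=None
    for Y in(Y,-Y):
        Z=np.array([0,0,-1.]);T=np.c_[np.cross(Y,Z),Y,Z];w=np.degrees(Ro.from_matrix(R.T@T).as_rotvec())/6
        if best is None or np.linalg.norm(w)<np.linalg.norm(best[0]):best=(w,T)
    w,T=best;print("t",round(s["t"],1),"tcp",p.round(4),"ya",np.degrees(np.arctan2(R[1,1],R[0,1])).round(1),"gap",round(s["finger_gap"],4),"F",np.round(s["wrist_force"],1),"ff",round(s["finger_force"],1),"j6",round(s["joint_positions"][5]),"ovh",bot.finger_overhang)
    print("twist",w.round(2),"then shift",(T.T@(np.array([x,y,z])-p)/.03).round(3))
go(*map(float,sys.argv[1:5]))
E
python3 p.py .4515 -.0715 .12 18.9
python3 -m handwheel '{"xyz":[[0,0,0],[0,0,0],[0,0,0],[0,0,0],[0,0,0],[0,0,0],[0,0,0],[0,0,0],[0,0,0],[0,0,0],[0,0,0]],"twist":[[0,0,0.93],[0,0,0.93],[0,0,0.93],[0,0,0.93],[0,0,0.93],[0,0,0.93],[0,0,0.93],[0,0,0.93],[0,0,0.93],[0,0,0.93],[0,0,0]]}' 0.45 40
python3 p.py .4515 -.0715 .12 18.9
```

```text
t 0.3 tcp [0.1404 0.5057 0.253 ] ya 74.5 gap 0.0852 F [ 0.2 -0.5  0.2] ff 0.0 j6 90 ovh 0.022
twist [-0.01  0.    9.26] then shift [-21.561   3.58    4.433]
t: 1.4
tcp_pos: [0.1404, 0.5058, 0.2532]
orientation: [[-0.321, 0.947, -0.0], [0.947, 0.321, -0.0], [-0.0, -0.0, -1.0]]
wrist_force: [-0.5, -0.0, 0.4]
finger_gap: 0.0383
finger_force: 0.0
t 1.4 tcp [0.1404 0.5058 0.2532] ya 18.7 gap 0.0383 F [-0.5 -0.   0.4] ff 0.0 j6 146 ovh 0.022
twist [-0.    0.   -0.03] then shift [-21.565   3.577   4.441]
```

```bash

python3 -m handwheel '{"xyz":[[-1,0.16,0],[-1,0.16,0],[-1,0.16,0],[-1,0.16,0],[-1,0.16,0],[-1,0.16,0],[-1,0.16,0],[-1,0.16,0],[-1,0.16,0],[-1,0.16,0],[-1,0.16,0],[-1,0.16,0],[-1,0.16,0],[-1,0.16,0],[-1,0.16,0],[-1,0.16,0.5],[-1,0.16,0.5],[-1,0.16,0.5],[-1,0.16,0.5],[-1,0.16,0.5]],"twist":[[0,0,0],[0,0,0],[0,0,0],[0,0,0],[0,0,0],[0,0,0],[0,0,0],[0,0,0],[0,0,0],[0,0,0],[0,0,0],[0,0,0],[0,0,0],[0,0,0],[0,0,0],[0,0,0],[0,0,0],[0,0,0],[0,0,0],[0,0,0]]}' >/dev/null
python3 -m handwheel '{"xyz":[[-0.8,0.2,1],[-0.7,0.2,0.9],[0,0,0],[0,0,0]],"twist":[[0,0,0],[0,0,0],[0,0,0],[0,0,0]]}' | tail -3
python3 p.py .4515 -.0715 .034 18.9
```

```text
wrist_force: [0.0, -0.3, 0.2]
finger_gap: 0.0385
finger_force: 0.0
t 3.8 tcp [ 0.4486 -0.0705  0.121 ] ya 18.7 gap 0.0385 F [ 0.  -0.3  0.2] ff 0.0 j6 62 ovh 0.022
twist [-0.02 -0.01 -0.03] then shift [-0.063  0.08   2.899]
```

```bash

python3 -m handwheel '{"xyz":[[-0.06,0.08,0.8],[0,0,0.8],[0,0,0.6],[0,0,0.4],[0,0,0.2],[0,0,0.1],[0,0,0]],"twist":[[0,0,0],[0,0,0],[0,0,0],[0,0,0],[0,0,0],[0,0,0],[0,0,0]]}' | tail -3
python3 p.py .4515 -.0715 .034 18.9
python3 -m handwheel '{"xyz":[[0,0,0],[0,0,0],[0,0,0],[0,0,0],[0,0,0],[0,0,0]],"twist":[[0,0,0],[0,0,0],[0,0,0],[0,0,0],[0,0,0],[0,0,0]]}' 0 30 | tail -3
python3 p.py .4515 -.0715 .034 18.9
```

```text
wrist_force: [0.1, 0.5, -0.3]
finger_gap: 0.0386
finger_force: 0.0
t 4.5 tcp [ 0.4527 -0.0712  0.035 ] ya 18.7 gap 0.0386 F [ 0.1  0.5 -0.3] ff 0.0 j6 62 ovh 0.022
twist [ 0.01  0.   -0.03] then shift [ 0.003 -0.04   0.034]
wrist_force: [-0.8, 0.4, 6.2]
finger_gap: 0.0129
finger_force: 31.0
t 5.1 tcp [ 0.453  -0.0716  0.0352] ya 18.7 gap 0.0129 F [-0.8  0.4  6.2] ff 31.0 j6 62 ovh 0.022
twist [ 0.02  0.01 -0.04] then shift [ 0.018 -0.046  0.039]
```

```bash

python3 -m handwheel '{"xyz":[[0,0,-0.3],[0,0,-0.7],[0,0,-1],[0,0,-1],[0,0,-1],[0,0,-0.8],[0,0,-0.4],[0,0,0],[0,0,0],[0,0,0],[0,0,0],[0,0,0],[0,0,0],[0,0,0]],"twist":[[0,0,0],[0,0,-0.5],[0,0,-1],[0,0,-1],[0,0,-1],[0,0,-1],[0,0,-1],[0,0,-1],[0,0,-1],[0,0,-1],[0,0,-1],[0,0,-1],[0,0,-0.88],[0,0,0]]}' | tail -3
python3 p.py .590 .168 .19 86.9
python3 - <<'E'
from h import *
t=cam("top");cv2.imwrite("pics/e.png",crop(t,330,215,490,335,5))
E
```

```text
wrist_force: [-0.5, -0.1, -1.0]
finger_gap: 0.0129
finger_force: 30.1
t 6.5 tcp [ 0.4519 -0.0715  0.1906] ya 86.9 gap 0.0129 F [-0.5 -0.1 -1. ] ff 30.1 j6 -6 ovh 0.022
twist [-0.   -0.    0.01] then shift [-4.164  8.221  0.021]
```

View pics/e.png

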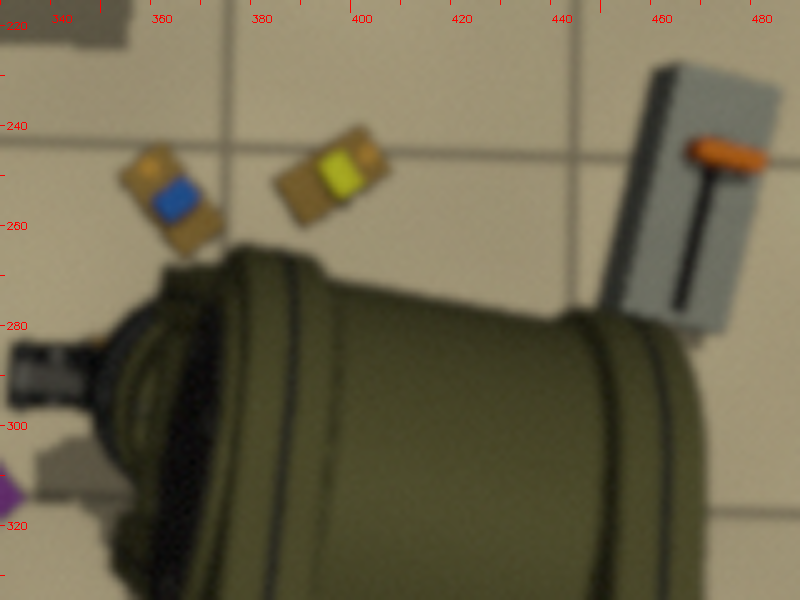

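```bash

python3 -m handwheel '{"xyz":[[-0.2,0.4,0],[-0.4,0.8,0],[-0.5,1,0],[-0.5,1,0],[-0.5,1,0],[-0.5,1,0],[-0.5,1,0],[-0.5,1,0],[-0.36,0.6,0],[-0.2,0.42,0],[0,0,0],[0,0,0]],"twist":[[0,0,0],[0,0,0],[0,0,0],[0,0,0],[0,0,0],[0,0,0],[0,0,0],[0,0,0],[0,0,0],[0,0,0],[0,0,0],[0,0,0]]}' | tail -3
python3 p.py .590 .168 .142 86.9
python3 - <<'E'
from h import *
s=cam("side");cv2.imwrite("pics/f.png",crop(s,230,120,350,220,6))
E
```

```text
wrist_force: [-0.3, -0.1, -1.2]
finger_gap: 0.0132
finger_force: 30.1
t 7.8 tcp [0.5892 0.168  0.19  ] ya 87.0 gap 0.0132 F [-0.3 -0.1 -1.2] ff 30.1 j6 19 ovh 0.022
twist [-0.01 -0.01  0.01] then shift [-0.025  0.002  1.601]
```

View pics/f.png

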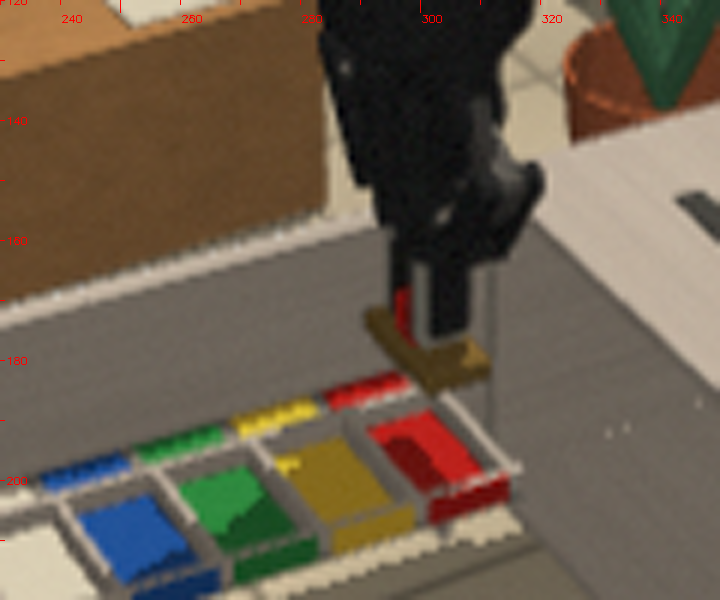

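```bash
cat >> h.py <<'E'
def box(x,y,z,a,l=.052,w=.028,h=.01):
    a=np.radians(a);X=np.array([np.cos(a),np.sin(a),0]);Y=np.array([-X[1],X[0],0])
    return np.array([[x,y,z]+i*X*l/2+j*Y*w/2+[0,0,k*h] for k in(0,1) for i in(-1,1) for j in(-1,1)])
E
python3 - <<'E'
from h import *
s=cam("side");print(proj(s,box(.5892,.168,.155,87)).round(1).tolist())
print(proj(s,box(.5905,.168,.115,86.9,.064,.04,0)).round(1).tolist())
E
```

```text
[[311.1, 183.2], [300.0, 186.6], [300.2, 171.7], [289.3, 174.9], [311.1, 179.5], [300.0, 182.8], [300.2, 168.0], [289.2, 171.2]]
[[315.0, 198.1], [299.4, 203.1], [301.8, 183.8], [286.7, 188.4], [315.0, 198.1], [299.4, 203.1], [301.8, 183.8], [286.7, 188.4]]
```

```bash

python3 -m handwheel '{"xyz":[[0.07,0,0.4],[0,0,0.5],[0,0,0.3],[0,0,0.2],[0,0,0.1],[0,0,0.05],[0,0,0]],"twist":[[0,0,0],[0,0,0],[0,0,0],[0,0,0],[0,0,0],[0,0,0],[0,0,0]]}' | tail -3
python3 p.py .588 .168 .141 86.9
python3 - <<'E'
from h import *
s=cam("side");cv2.imwrite("pics/g.png",crop(s,260,150,330,210,8))
E
```

```text
wrist_force: [0.2, 0.1, 0.3]
finger_gap: 0.0133
finger_force: 30.1
t 8.6 tcp [0.588  0.1683 0.144 ] ya 87.0 gap 0.0133 F [0.2 0.1 0.3] ff 30.1 j6 19 ovh 0.022
twist [0.   0.   0.01] then shift [-0.001 -0.009  0.101]
```

View pics/g.png

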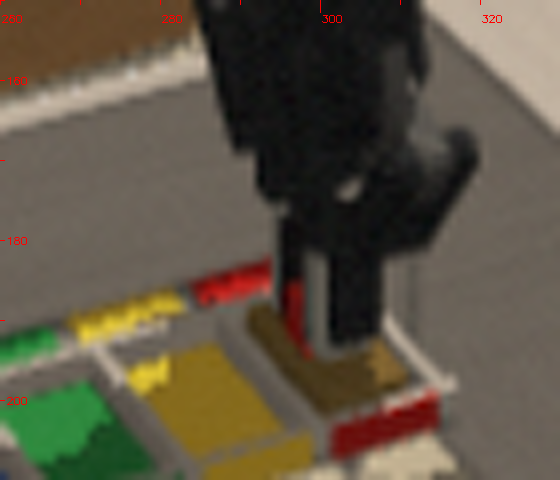

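```bash

python3 -m handwheel '{"xyz":[[0,0,0.05],[0,0,0.03],[0,0,0]],"twist":[[0,0,0],[0,0,0],[0,0,0]]}' | tail -3
python3 -m handwheel '{"xyz":[[0,0,0],[0,0,0],[0,0,0]],"twist":[[0,0,0],[0,0,0],[0,0,0]]}' 0.4 | tail -2
python3 -m handwheel '{"xyz":[[0,0,-0.3],[0,0,-0.7],[0,0,-1],[0,0,-0.6],[0.5,-1,0],[0.5,-1,0],[0.5,-1,0],[0.5,-1,0],[0,0,0],[0,0,0]],"twist":[[0,0,0],[0,0,0],[0,0,0],[0,0,0],[0,0,0],[0,0,0],[0,0,0],[0,0,0],[0,0,0],[0,0,0]]}' | tail -3
python3 p.py .5262 -.0985 .12 40
python3 - <<'E'
from h import *
s=cam("side");t=cam("top");cv2.imwrite("pics/i.png",np.hstack([crop(s,190,160,330,280,4)[:480],crop(t,200,190,255+5,310,4)]))
cv2.imwrite("pics/j.png",crop(s,290,280,390,380,6))
hs={"blue":(105,125),"yellow":(22,33),"green":(50,75)}
for k,(a,b) in hs.items():
    m=cv2.inRange(cv2.cvtColor(s["frame"],cv2.COLOR_RGB2HSV),(a,165,60),(b,255,255));m[:285]=0;m[380:]=0;m[:,:285]=0;m[:,395:]=0
    M=cv2.moments(m,True);print(k,M["m00"],M["m10"]/max(M["m00"],1),M["m01"]/max(M["m00"],1))
E
```

```text
wrist_force: [0.6, -0.0, -1.0]
finger_gap: 0.013
finger_force: 30.1
finger_gap: 0.034
finger_force: 0.0
wrist_force: [-0.2, 0.2, 0.0]
finger_gap: 0.0343
finger_force: 0.0
t 10.2 tcp [0.5217 0.0513 0.2203] ya 86.9 gap 0.0343 F [-0.2  0.2  0. ] ff 0.0 j6 9 ovh 0.022
twist [0.01 0.01 7.81] then shift [-3.92  -3.095  3.344]
blue 84.0 341.4404761904762 306.75
yellow 93.0 369.4623655913978 329.7204301075269
green 55.0 331.8727272727273 358.72727272727275
```

View pics/i.png

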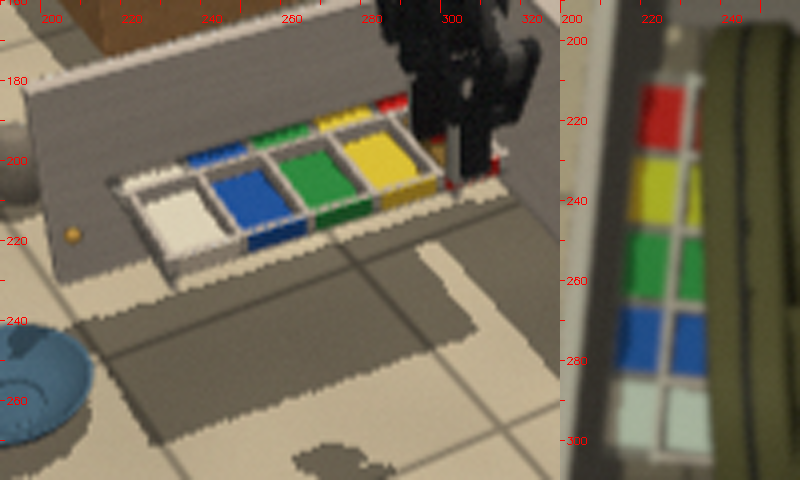

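```bash

python3 -m handwheel '{"xyz":[[0,0,0],[0,0,0],[0,0,0],[0,0,0],[0,0,0],[0,0,0],[0,0,0],[0,0,0],[0,0,0]],"twist":[[0,0,0.9],[0,0,1],[0,0,1],[0,0,1],[0,0,1],[0,0,1],[0,0,1],[0,0,0.9],[0,0,0]]}' 0.45 | tail -1
python3 p.py .5247 -.098 .07 40
python3 -m handwheel '{"xyz":[[-0.4,-0.3,0.4],[-0.8,-0.6,0.7],[-0.8,-0.6,0.7],[-0.8,-0.6,0.7],[-0.7,-0.6,0.7],[-0.4,-0.4,0.7],[0,0,0.6],[0,0,0.4],[0,0,0],[0,0,0]],"twist":[[0,0,0],[0,0,0],[0,0,0],[0,0,0],[0,0,0],[0,0,0],[0,0,0],[0,0,0],[0,0,0],[0,0,0]]}' | tail -1
python3 p.py .5247 -.098 .037 40
```

```text
finger_force: 0.0
t 11.2 tcp [0.5223 0.0526 0.2194] ya 40.3 gap 0.0384 F [-0.3 -0.2 -0.2] ff 0.0 j6 55 ovh 0.022
twist [0.   0.   0.04] then shift [-3.899 -3.166  4.979]
finger_force: 0.0
t 12.2 tcp [ 0.526  -0.0977  0.0723] ya 40.2 gap 0.0381 F [ 0.3 -1.   0.2] ff 0.0 j6 39 ovh 0.022
twist [-0.   -0.    0.04] then shift [ 0.019 -0.039  1.178]
```

Tips still clear; go down, close, and lift to transit height while turning to the pocket direction.

```bash

python3 -m handwheel '{"xyz":[[0.02,-0.04,0.4],[0,0,0.4],[0,0,0.25],[0,0,0.1],[0,0,0]],"twist":[[0,0,0],[0,0,0],[0,0,0],[0,0,0],[0,0,0]]}' | tail -3
python3 -m handwheel '{"xyz":[[0,0,0],[0,0,0],[0,0,0],[0,0,0],[0,0,0],[0,0,0]],"twist":[[0,0,0],[0,0,0],[0,0,0],[0,0,0],[0,0,0],[0,0,0]]}' 0 30 | tail -3
python3 p.py .5247 -.098 .037 40
python3 -m handwheel '{"xyz":[[0,0,-0.3],[0,0,-0.7],[0,0,-1],[0,0,-1],[0,0,-1],[0,0,-0.7],[0,0,-0.4],[0,0,0],[0,0,0],[0,0,0],[0,0,0]],"twist":[[0,0,0],[0,0,-0.5],[0,0,-1],[0,0,-1],[0,0,-1],[0,0,-1],[0,0,-1],[0,0,-1],[0,0,-1],[0,0,-0.25],[0,0,0]]}' | tail -3
python3 p.py .4693 .1748 .19 86.8
```

```text
wrist_force: [-0.1, 0.7, -0.6]
finger_gap: 0.0382
finger_force: 0.0
wrist_force: [-0.2, 0.2, 4.4]
finger_gap: 0.013
finger_force: 31.5
t 13.3 tcp [ 0.5252 -0.0982  0.0384] ya 40.2 gap 0.013 F [-0.2  0.2  4.4] ff 31.5 j6 39 ovh 0.022
twist [0.01 0.01 0.03] then shift [ 0.015 -0.008  0.047]
wrist_force: [0.4, -0.4, 0.6]
finger_gap: 0.0133
finger_force: 30.9
t 14.4 tcp [ 0.5242 -0.098   0.1908] ya 86.6 gap 0.0133 F [ 0.4 -0.4  0.6] ff 30.9 j6 -7 ovh 0.022
twist [ 0.   -0.01 -0.04] then shift [2.335 8.978 0.027]
```

```bash

python3 -m handwheel '{"xyz":[[0.1,0.4,0],[0.2,0.8,0],[0.25,1,0],[0.25,1,0],[0.25,1,0],[0.25,1,0],[0.25,1,0],[0.25,1,0],[0.25,0.9,0],[0.2,0.6,0],[0.08,0.28,0],[0,0,0],[0,0,0]],"twist":[[0,0,0],[0,0,0],[0,0,0],[0,0,0],[0,0,0],[0,0,0],[0,0,0],[0,0,0],[0,0,0],[0,0,0],[0,0,0],[0,0,0],[0,0,0]]}' | tail -3
python3 p.py .4693 .1748 .1435 86.8
python3 - <<'E'
from h import *
t=cam("side")
p=np.array(bot.observe()["tcp_pos"])
print("pred",proj(t,box(p[0],p[1],p[2]-.0384,86.7)).round(1).tolist())
im=crop(t,200,140,320,240,6)
for k,q in(((0,255,0),box(p[0],p[1],p[2]-.0384,86.7)),((255,0,255),box(.5892,.168,.105,86.8))):
    for u,v in proj(t,q): cv2.circle(im,(int((u-200)*6),int((v-140)*6)),3,k,-1)
cv2.imwrite("pics/k.png",im)
E
```

```text
wrist_force: [-0.6, -0.8, -1.0]
finger_gap: 0.0133
finger_force: 30.9
t 15.7 tcp [0.4704 0.1746 0.1908] ya 86.6 gap 0.0133 F [-0.6 -0.8 -1. ] ff 30.9 j6 24 ovh 0.022
twist [-0.01 -0.   -0.03] then shift [0.036 0.005 1.577]
pred [[262.4, 199.1], [250.3, 202.7], [252.7, 186.6], [240.9, 190.0], [262.2, 195.3], [250.0, 199.0], [252.4, 182.9], [240.5, 186.3]]
```

View pics/k.png

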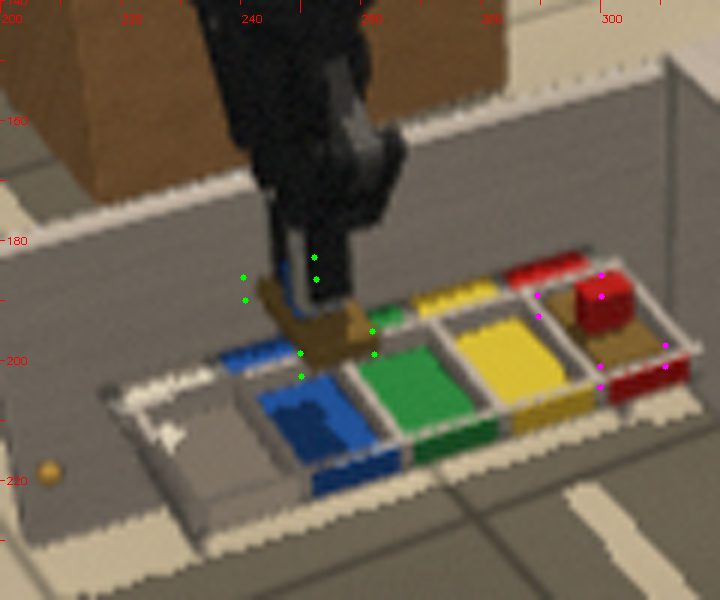

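```bash

python3 -m handwheel '{"xyz":[[0.04,0,0.4],[0,0,0.5],[0,0,0.3],[0,0,0.2],[0,0,0.1],[0,0,0.05],[0,0,0]],"twist":[[0,0,0],[0,0,0],[0,0,0],[0,0,0],[0,0,0],[0,0,0],[0,0,0]]}' | tail -3
python3 p.py .4693 .1748 .1435 86.8
python3 -m handwheel '{"xyz":[[0,0,0.03],[0,0,0],[0,0,0],[0,0,0],[0,0,0]],"twist":[[0,0,0],[0,0,0],[0,0,0],[0,0,0],[0,0,0]]}' 0.4 | tail -2
python3 -m handwheel '{"xyz":[[0,0,-0.3],[0,0,-0.7],[0,0,-1],[0,0,-0.6],[-0.5,-1,0],[-0.5,-1,0],[-0.5,-1,0],[-0.5,-1,0],[-0.2,-1,0],[0,-0.5,0],[0,0,0],[0,0,0]],"twist":[[0,0,0],[0,0,0],[0,0,0],[0,0,0],[0,0,0.6],[0,0,0],[0,0,0],[0,0,0],[0,0,0],[0,0,0],[0,0,0],[0,0,0]]}' 0.4 | tail -1
cat > g.py <<'E'
from h import *
s=cam("side");t=cam("top")
hs={"yellow":(22,33),"green":(50,75)}
for k,(a,b) in hs.items():
  for n,c,w in(("s",s,(270,270,430,400)),("t",t,(320,215,450,340))):
    m=cv2.inRange(cv2.cvtColor(c["frame"],cv2.COLOR_RGB2HSV),(a,165,60),(b,255,255));z=np.zeros_like(m);z[w[1]:w[3],w[0]:w[2]]=m[w[1]:w[3],w[0]:w[2]]
    M=cv2.moments(z,True);print(k,n,M["m00"],round(M["m10"]/max(M["m00"],1),1),round(M["m01"]/max(M["m00"],1),1))
E
python3 g.py; python3 p.py .5385 -.1745 .07 124.4
```

```text
wrist_force: [-0.5, -1.0, -0.4]
finger_gap: 0.0133
finger_force: 30.9
t 16.4 tcp [0.4696 0.175  0.1446] ya 86.7 gap 0.0133 F [-0.5 -1.  -0.4] ff 30.9 j6 24 ovh 0.022
twist [ 0.    0.   -0.02] then shift [ 0.008 -0.006  0.036]
finger_gap: 0.0342
finger_force: 0.0
finger_force: 0.0
yellow s 95.0 369.3 329.8
yellow t 58.0 398.5 249.2
green s 56.0 332.2 358.8
green t 19.0 403.1 291.4
t 18.2 tcp [0.5167 0.005  0.2217] ya 83.1 gap 0.034 F [-0.4  0.2 -0.1] ff 0.0 j6 7 ovh 0.022
twist [ 0.    0.   -6.88] then shift [ 2.781 -5.347  5.057]
```

Yellow and green unmoved in the side view. Next: yellow.

```bash

python3 -m handwheel '{"xyz":[[0,0,0],[0,0,0],[0,0,0],[0,0,0],[0,0,0],[0,0,0],[0,0,0],[0,0,0]],"twist":[[0,0,-0.9],[0,0,-1],[0,0,-1],[0,0,-1],[0,0,-1],[0,0,-1],[0,0,-0.98],[0,0,0]]}' 0.45 | tail -1
python3 -m handwheel '{"xyz":[[0.3,-0.5,0.4],[0.5,-1,0.8],[0.5,-1,0.8],[0.5,-1,0.8],[0.5,-0.9,0.8],[0.3,-0.6,0.7],[0.2,-0.35,0.5],[0,0,0.25],[0,0,0],[0,0,0]],"twist":[[0,0,0],[0,0,0],[0,0,0],[0,0,0],[0,0,0],[0,0,0],[0,0,0],[0,0,0],[0,0,0],[0,0,0]]}' | tail -1
python3 p.py .5385 -.1745 .037 124.4
```

```text
finger_force: 0.0
finger_force: 0.0
t 20.1 tcp [ 0.5383 -0.1749  0.0705] ya 124.4 gap 0.0383 F [-0.8  0.3 -0.5] ff 0.0 j6 -52 ovh 0.022
twist [ 0.  0. -0.] then shift [-0.012  0.008  1.116]
```

```bash

python3 -m handwheel '{"xyz":[[0,0,0.4],[0,0,0.35],[0,0,0.25],[0,0,0.1],[0,0,0]],"twist":[[0,0,0],[0,0,0],[0,0,0],[0,0,0],[0,0,0]]}' | tail -3
python3 -m handwheel '{"xyz":[[0,0,0],[0,0,0],[0,0,0],[0,0,0],[0,0,0],[0,0,0]],"twist":[[0,0,0],[0,0,0],[0,0,0],[0,0,0],[0,0,0],[0,0,0]]}' 0 30 | tail -3
python3 p.py .5385 -.1745 .037 124.4
python3 -m handwheel '{"xyz":[[0,0,-0.3],[0,0,-0.7],[0,0,-1],[0,0,-1],[0,0,-1],[0,0,-0.7],[0,0,-0.4],[0,0,0],[0,0,0]],"twist":[[0,0,0],[0,0,0.5],[0,0,1],[0,0,1],[0,0,1],[0,0,1],[0,0,1],[0,0,0.77],[0,0,0]]}' | tail -3
python3 p.py .5491 .1704 .19 86.8
```

```text
wrist_force: [-0.9, 0.3, -0.3]
finger_gap: 0.038
finger_force: 0.0
wrist_force: [0.6, 0.0, 1.9]
finger_gap: 0.0131
finger_force: 31.6
t 21.1 tcp [ 0.5385 -0.1761  0.0374] ya 124.3 gap 0.0131 F [0.6 0.  1.9] ff 31.6 j6 -52 ovh 0.022
twist [-0.01  0.   -0.01] then shift [-0.031  0.042  0.013]
wrist_force: [0.7, -0.1, -0.8]
finger_gap: 0.0127
finger_force: 31.2
t 22.1 tcp [ 0.5381 -0.1759  0.1909] ya 86.7 gap 0.0127 F [ 0.7 -0.1 -0.8] ff 31.2 j6 -15 ovh 0.022
twist [-0.    0.01 -0.01] then shift [ 0.278 11.545  0.03 ]
```

```bash

python3 -m handwheel '{"xyz":[[0,0.4,0],[0,0.8,0],[0.03,1,0],[0.03,1,0],[0.03,1,0],[0.03,1,0],[0.03,1,0],[0.03,1,0],[0.03,1,0],[0.03,1,0],[0.04,1,0],[0,0.8,0],[0,0.4,0],[0,0.15,0],[0,0,0],[0,0,0]],"twist":[[0,0,0],[0,0,0],[0,0,0],[0,0,0],[0,0,0],[0,0,0],[0,0,0],[0,0,0],[0,0,0],[0,0,0],[0,0,0],[0,0,0],[0,0,0],[0,0,0],[0,0,0],[0,0,0]]}' | tail -3
python3 p.py .5491 .1704 .1425 86.8
```

```text
wrist_force: [0.0, -0.5, -0.2]
finger_gap: 0.0131
finger_force: 31.2
t 23.6 tcp [0.5492 0.1696 0.1898] ya 86.7 gap 0.0131 F [ 0.  -0.5 -0.2] ff 31.2 j6 20 ovh 0.022
twist [-0.01 -0.01 -0.02] then shift [0.005 0.025 1.578]
```

```bash

python3 -m handwheel '{"xyz":[[0,0.02,0.4],[0,0,0.5],[0,0,0.3],[0,0,0.2],[0,0,0.1],[0,0,0.06],[0,0,0]],"twist":[[0,0,0],[0,0,0],[0,0,0],[0,0,0],[0,0,0],[0,0,0],[0,0,0]]}' | tail -3
python3 p.py .5491 .1704 .1425 86.8
python3 -m handwheel '{"xyz":[[0,0,0.02],[0,0,0],[0,0,0],[0,0,0],[0,0,0]],"twist":[[0,0,0],[0,0,0],[0,0,0],[0,0,0],[0,0,0]]}' 0.4 | tail -2
python3 -m handwheel '{"xyz":[[0,0,-0.3],[0,0,-0.7],[0,0,-1],[0,0,-0.6],[0.2,-1,0],[0.2,-1,0],[0.2,-1,0],[0.2,-1,0],[0.2,-1,0],[0.2,-1,0],[0.2,-0.8,0],[0,0,0],[0,0,0]],"twist":[[0,0,0],[0,0,0],[0,0,0],[0,0,0],[0,0,0],[0,0,0],[0,0,0],[0,0,0],[0,0,0],[0,0,0],[0,0,0],[0,0,0],[0,0,0]]}' 0.4 | tail -1
python3 g.py; python3 p.py .4415 -.190 .07 64.4
python3 - <<'E'
from h import *
s=cam("side");cv2.imwrite("pics/l.png",crop(s,200,150,320,240,6))
E
```

```text
wrist_force: [0.9, 0.4, -0.6]
finger_gap: 0.0132
finger_force: 31.2
t 24.4 tcp [0.5497 0.1711 0.1433] ya 86.7 gap 0.0132 F [ 0.9  0.4 -0.6] ff 31.2 j6 21 ovh 0.022
twist [ 0.    0.   -0.01] then shift [ 0.018 -0.024  0.026]
finger_gap: 0.0342
finger_force: 0.0
finger_force: 0.0
yellow s 0.0 0.0 0.0
yellow t 0.0 0.0 0.0
green s 55.0 332.2 358.7
green t 0.0 0.0 0.0
t 26.2 tcp [ 0.4964 -0.0295  0.221 ] ya 86.8 gap 0.0343 F [ 0.   0.2 -0.1] ff 0.0 j6 0 ovh 0.022
twist [0.01 0.01 3.73] then shift [-0.661 -5.614  5.033]
```

View pics/l.png

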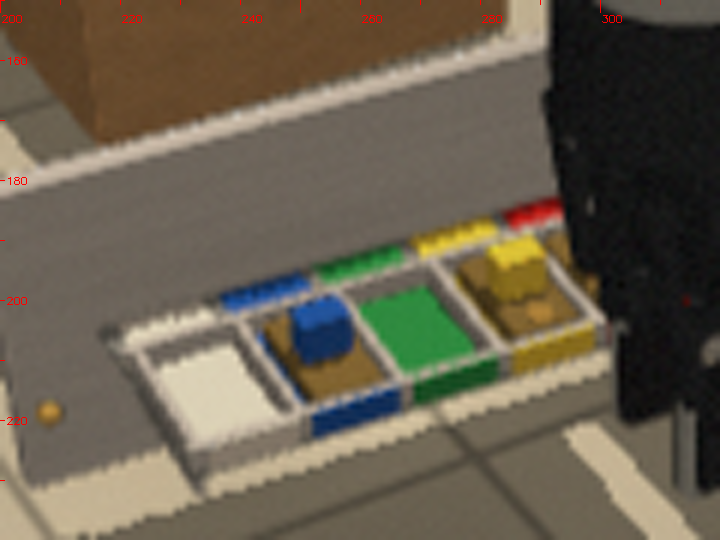

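Blue (≈255,207) and yellow (≈286,198) both lie flat in their pockets, and the rack has not moved. Next: green.

```bash

python3 -m handwheel '{"xyz":[[0,0,0],[0,0,0],[0,0,0],[0,0,0],[0,0,0]],"twist":[[0,0,0.9],[0,0,1],[0,0,1],[0,0,0.83],[0,0,0]]}' 0.45 | tail -1
python3 -m handwheel '{"xyz":[[0,-0.5,0.4],[-0.1,-1,0.8],[-0.1,-1,0.8],[-0.1,-1,0.8],[-0.1,-1,0.8],[-0.1,-0.7,0.7],[-0.16,-0.4,0.5],[0,0,0.2],[0,0,0],[0,0,0]],"twist":[[0,0,0],[0,0,0],[0,0,0],[0,0,0],[0,0,0],[0,0,0],[0,0,0],[0,0,0],[0,0,0],[0,0,0]]}' | tail -1
python3 p.py .4415 -.190 .037 64.4
```

```text
finger_force: 0.0
finger_force: 0.0
t 27.8 tcp [ 0.4417 -0.1895  0.0711] ya 64.5 gap 0.0388 F [-0.1 -0.3  0.5] ff 0.0 j6 2 ovh 0.022
twist [0.   0.01 0.01] then shift [-1.000e-03 -1.900e-02  1.137e+00]
```

```bash

python3 -m handwheel '{"xyz":[[0,-0.02,0.4],[0,0,0.38],[0,0,0.25],[0,0,0.1],[0,0,0]],"twist":[[0,0,0],[0,0,0],[0,0,0],[0,0,0],[0,0,0]]}' | tail -3
python3 -m handwheel '{"xyz":[[0,0,0],[0,0,0],[0,0,0],[0,0,0],[0,0,0],[0,0,0]],"twist":[[0,0,0],[0,0,0],[0,0,0],[0,0,0],[0,0,0],[0,0,0]]}' 0 30 | tail -3
python3 p.py .4415 -.190 .037 64.4
python3 -m handwheel '{"xyz":[[0,0,-0.3],[0,0,-0.7],[0,0,-1],[0,0,-1],[0,0,-1],[0,0,-0.7],[0,0,-0.4],[0,0,0]],"twist":[[0,0,0],[0,0,-0.5],[0,0,-1],[0,0,-1],[0,0,-1],[0,0,-0.22],[0,0,0],[0,0,0]]}' | tail -3
python3 p.py .5092 .1726 .19 86.8
```

```text
wrist_force: [0.4, 0.1, -0.9]
finger_gap: 0.0386
finger_force: 0.0
wrist_force: [-1.3, -0.8, 5.6]
finger_gap: 0.0128
finger_force: 31.4
t 28.9 tcp [ 0.4412 -0.1909  0.0371] ya 64.3 gap 0.0128 F [-1.3 -0.8  5.6] ff 31.4 j6 2 ovh 0.022
twist [ 0.    0.01 -0.01] then shift [0.005 0.032 0.004]
wrist_force: [0.4, 0.2, -0.9]
finger_gap: 0.0133
finger_force: 30.8
t 29.7 tcp [ 0.4417 -0.1911  0.1917] ya 86.7 gap 0.0133 F [ 0.4  0.2 -0.9] ff 30.8 j6 -20 ovh 0.022
twist [-0.01  0.03 -0.02] then shift [-1.569 12.231  0.057]
```

```bash

python3 -m handwheel '{"xyz":[[0,0.4,0],[-0.1,0.8,0],[-0.13,1,0],[-0.13,1,0],[-0.13,1,0],[-0.13,1,0],[-0.13,1,0],[-0.13,1,0],[-0.13,1,0],[-0.13,1,0],[-0.13,1,0],[-0.15,0.9,0],[-0.15,0.7,0],[0,0.3,0],[0,0.13,0],[0,0,0],[0,0,0]],"twist":[[0,0,0],[0,0,0],[0,0,0],[0,0,0],[0,0,0],[0,0,0],[0,0,0],[0,0,0],[0,0,0],[0,0,0],[0,0,0],[0,0,0],[0,0,0],[0,0,0],[0,0,0],[0,0,0],[0,0,0]]}' | tail -3
python3 p.py .5092 .1726 .1425 86.8
```

```text
wrist_force: [0.1, 1.4, -1.6]
finger_gap: 0.013
finger_force: 30.8
t 31.4 tcp [0.5085 0.172  0.1894] ya 86.6 gap 0.013 F [ 0.1  1.4 -1.6] ff 30.8 j6 22 ovh 0.022
twist [-0.01 -0.01 -0.03] then shift [-0.022  0.022  1.564]
```

```bash

python3 -m handwheel '{"xyz":[[-0.02,0.02,0.4],[0,0,0.5],[0,0,0.3],[0,0,0.2],[0,0,0.1],[0,0,0.04],[0,0,0]],"twist":[[0,0,0],[0,0,0],[0,0,0],[0,0,0],[0,0,0],[0,0,0],[0,0,0]]}' | tail -3
python3 p.py .5092 .1726 .142 86.8
python3 -m handwheel '{"xyz":[[0,0,0.02],[0,0,0],[0,0,0],[0,0,0],[0,0,0]],"twist":[[0,0,0],[0,0,0],[0,0,0],[0,0,0],[0,0,0]]}' 0.4 | tail -2
python3 -m handwheel '{"xyz":[[0,0,-0.3],[0,0,-0.7],[0,0,-1],[0,0,-0.6],[0,-1,0],[0,-1,0],[0,-1,0],[0,-1,0],[0,-1,0],[0,-1,0],[0,-1,0],[0,-1,0],[0,-0.8,0],[0,-0.5,0],[0,0,0],[0,0,0]],"twist":[[0,0,0],[0,0,0],[0,0,0],[0,0,0],[0,0,0],[0,0,0],[0,0,0.7],[0,0,0.7],[0,0,0.2],[0,0,0],[0,0,0],[0,0,0],[0,0,0],[0,0,0],[0,0,0],[0,0,0]]}' 0.4 | tail -1
python3 p.py .5766 -.3508 .22 76.8
python3 - <<'E'
from h import *
s=cam("side");t=cam("top");cv2.imwrite("pics/m.png",np.hstack([crop(s,200,160,320,240,4),crop(s,370,360,450,440,4)]))
E
```

```text
wrist_force: [0.1, 0.1, -0.3]
finger_gap: 0.0132
finger_force: 30.8
t 32.1 tcp [0.51   0.1734 0.1437] ya 86.7 gap 0.0132 F [ 0.1  0.1 -0.3] ff 30.8 j6 22 ovh 0.022
twist [ 0.    0.   -0.02] then shift [ 0.025 -0.028  0.056]
finger_gap: 0.034
finger_force: 0.0
finger_force: 0.0
t 34.2 tcp [ 0.4658 -0.1013  0.2214] ya 77.0 gap 0.0341 F [-0.4 -0.5  0.1] ff 0.0 j6 1 ovh 0.022
twist [0.01 0.01 0.04] then shift [-5.495 -7.255  0.047]
```

View pics/m.png

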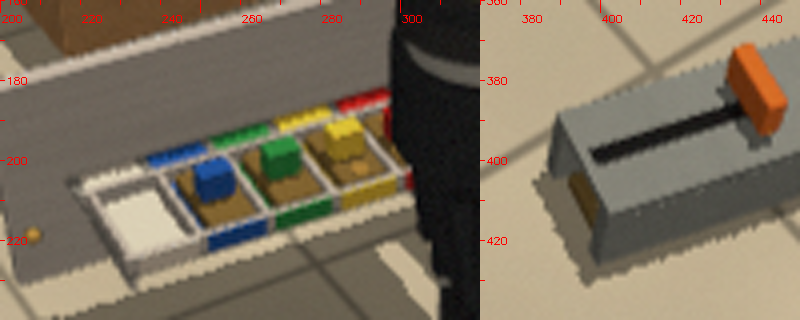

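```bash

python3 -m handwheel '{"xyz":[[-0.3,-0.4,0],[-0.6,-0.8,0],[-0.75,-1,0],[-0.75,-1,0],[-0.75,-1,0],[-0.75,-1,0],[-0.75,-1,0],[-0.5,-0.7,0],[-0.35,-0.35,0],[0,0,0],[0,0,1],[0,0,1],[0,0,0],[0,0,0]],"twist":[[0,0,0],[0,0,0],[0,0,0],[0,0,0],[0,0,0],[0,0,0],[0,0,0],[0,0,0],[0,0,0],[0,0,0],[0,0,0],[0,0,0],[0,0,0],[0,0,0]]}' 0 | tail -1
python3 p.py .5766 -.3508 .077 76.8
```

```text
finger_force: 0.0
t 35.7 tcp [ 0.5773 -0.3494  0.1608] ya 77.1 gap 0.0 F [ 0.3 -0.   0.3] ff 0.0 j6 -18 ovh 0.022
twist [ 0.01 -0.02  0.05] then shift [ 0.011 -0.05   2.793]
```

```bash

python3 -m handwheel '{"xyz":[[0,-0.05,0.6],[0,0,0.8],[0,0,0.7],[0,0,0.4],[0,0,0.2],[0,0,0.08],[0,0,0]],"twist":[[0,0,0.05],[0,0,0],[0,0,0],[0,0,0],[0,0,0],[0,0,0],[0,0,0]]}' | tail -3
python3 p.py .5445 -.3433 .077 76.8
python3 -m handwheel '{"xyz":[[0.1,0,0],[0.2,0,0],[0.2,0,0],[0.2,0,0],[0.2,0,0],[0.2,0,0],[0.2,0,0],[0.2,0,0],[0.2,0,0],[0.2,0,0],[0.2,0,0],[0.2,0,0],[0.1,0,0],[0,0,0],[0,0,0]],"twist":[[0,0,0],[0,0,0],[0,0,0],[0,0,0],[0,0,0],[0,0,0],[0,0,0],[0,0,0],[0,0,0],[0,0,0],[0,0,0],[0,0,0],[0,0,0],[0,0,0],[0,0,0]]}' | tail -3
python3 p.py .5021 -.3333 .077 76.8
python3 - <<'E'
from h import *
c=cam("side")
m=cv2.inRange(cv2.cvtColor(c["frame"],cv2.COLOR_RGB2HSV),(6,200,150),(14,255,255));m[:360]=0;m[:,:380]=0;m[:,480:]=0
M=cv2.moments(m,True);print(M["m00"],M["m10"]/max(M["m00"],1),M["m01"]/max(M["m00"],1))
for x in(.0187,-.0473):print(proj(c,[.5323+.9736*x,-.3424-.2284*x,.056]))
E
```

```text
wrist_force: [0.9, 0.3, -0.6]
finger_gap: -0.0004
finger_force: 0.0
t 36.4 tcp [ 0.5781 -0.352   0.0784] ya 76.8 gap -0.0004 F [ 0.9  0.3 -0.6] ff 0.0 j6 -18 ovh 0.022
twist [-0.    0.01 -0.  ] then shift [1.155 0.026 0.048]
wrist_force: [2.9, -2.5, 1.2]
finger_gap: -0.0003
finger_force: 1.3
t 37.9 tcp [ 0.5072 -0.335   0.0774] ya 76.8 gap -0.0003 F [ 2.9 -2.5  1.2] ff 1.3 j6 -20 ovh 0.022
twist [ 0.   -0.   -0.01] then shift [0.178 0.018 0.013]
19.0 409.42105263157896 398.7894736842105
[[436.43928175 382.34062073]]
[[401.34844663 393.36305393]]
```

```bash

python3 -m handwheel '{"xyz":[[0.06,0,0],[0.06,0,0],[0.06,0,0],[0,0,0]],"twist":[[0,0,0],[0,0,0],[0,0,0],[0,0,0]]}' | grep -E "tcp|wrist"
python3 -m handwheel '{"xyz":[[0.06,0,0],[0.06,0,0],[0,0,0]],"twist":[[0,0,0],[0,0,0],[0,0,0]]}' | grep -E "tcp|wrist"
```

```text
tcp_pos: [0.5037, -0.3343, 0.0776]
wrist_force: [6.2, -2.7, -1.8]
tcp_pos: [0.5032, -0.3342, 0.0778]
wrist_force: [12.4, -3.1, -5.8]
```

```bash

python3 -m handwheel '{"xyz":[[-0.2,0,0],[-0.3,0,0],[-0.4,0,-0.3],[-0.4,0,-0.7],[-0.4,0,-1],[0,0,-1],[0,0,-1],[0,0,-0.8],[0.2,1,0],[0.2,1,0],[0.2,1,0],[0.2,1,0],[0.2,1,0],[0.2,1,0],[0.2,1,0],[0.2,1,0],[0.2,1,0],[0.2,1,0],[0.2,1,0],[0,0.8,0]],"twist":[[0,0,0],[0,0,0],[0,0,0],[0,0,0],[0,0,0],[0,0,0],[0,0,0],[0,0,0],[0,0,0],[0,0,0],[0,0,0],[0,0,0],[0,0,0],[0,0,0],[0,0,0],[0,0,0],[0,0,0],[0,0,0],[0,0,0],[0,0,0]]}' | grep -E "tcp|wrist"
python3 - <<'E'
from h import *
for n in("top","side"):
    c=cam(n)
    P=proj(c,np.r_[box(.4388,-.3205,0,-13.2),box(.4388,-.3205,0.01,-13.2,.014,.02,.018)]);u0,v0=P[:8].min(0).astype(int)-12;u1,v1=P[:8].max(0).astype(int)+12
    h=cv2.cvtColor(c["frame"],cv2.COLOR_RGB2HSV);m=cv2.inRange(h,(10,110,40),(24,255,190))
    z=np.zeros_like(m);z[v0:v1,u0:u1]=m[v0:v1,u0:u1]
    M=cv2.moments(z,True);print(n,"pred",P[:8].mean(0).round(1),"rect",cv2.minAreaRect(cv2.findNonZero(z)) if M["m00"]>5 else None,M["m00"])
    k=6;im=crop(c,u0,v0,u1,v1,k)
    for u,v in P: cv2.circle(im,(int((u-u0)*k),int((v-v0)*k)),2,(0,255,0),-1)
    cv2.imwrite(f"pics/n{n}.png",im);globals()[n]=im
H=max(top.shape[0],side.shape[0]);pad=lambda i:cv2.copyMakeBorder(i,0,H-i.shape[0],0,0,cv2.BORDER_CONSTANT)
cv2.imwrite("pics/n.png",np.hstack([pad(top),pad(side)]));print(H,top.shape,side.shape)
E
```

```text
tcp_pos: [0.5623, 0.0165, 0.2205]
wrist_force: [0.1, 0.1, -0.8]
top pred [455.4 293.3] rect ((455.94122314453125, 292.23529052734375), (10.6715669631958, 21.3431339263916), 14.03624439239502) 167.0
side pred [371.7 418.1] rect ((374.6289978027344, 417.9333801269531), (17.042007446289062, 30.880939483642578), 70.82098388671875) 379.0
306 (288, 252, 3) (306, 354, 3)
```

View pics/n.png

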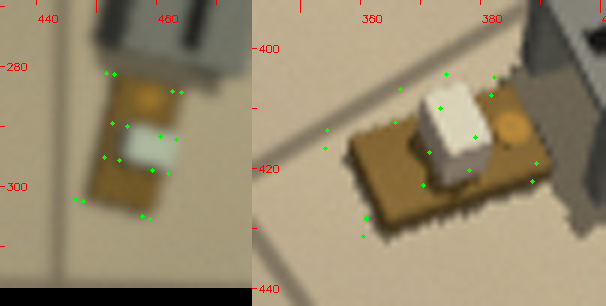

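```bash

python3 -m handwheel '{"xyz":[[0.5,-0.7,0],[0,0,0],[0,0,0],[0,0,0],[0,0,0],[0,0,0],[0,0,0],[0,0,0],[0,0,0],[0,0,0],[0,0,0],[0,0,0],[0,0,0],[0,0,0],[0,0,0],[0,0,0],[0,0,0]],"twist":[[0,0,0],[0,0,-1],[0,0,-1],[0,0,-1],[0,0,-1],[0,0,-1],[0,0,-1],[0,0,-1],[0,0,-1],[0,0,-1],[0,0,-1],[0,0,-1],[0,0,-1],[0,0,-1],[0,0,-1],[0,0,-1],[0,0,0]]}' 0.32 | grep -E "tcp|wrist"
python3 p.py .438 -.323 .1 166.8
```

```text
tcp_pos: [0.5441, -0.0029, 0.2208]
wrist_force: [0.7, -0.8, -0.7]
t 42.5 tcp [ 0.5441 -0.0029  0.2208] ya 166.7 gap 0.0273 F [ 0.7 -0.8 -0.7] ff 0.0 j6 -77 ovh 0.022
twist [ 0.03 -0.01 -0.02] then shift [11.195  1.007  4.026]
```

```bash

python3 -m handwheel '{"xyz":[[0.4,0,0],[0.8,0.1,0],[1,0.1,0],[1,0.1,0],[1,0.1,0],[1,0.1,0],[1,0.1,0],[1,0.1,0],[1,0.1,0],[1,0.1,0],[0.9,0.1,0.4],[0.6,0.1,0.8],[0.4,0,1],[0.1,0,0.9],[0,0,0.6],[0,0,0.3],[0,0,0],[0,0,0]],"twist":[[0,0,0],[0,0,0],[0,0,0],[0,0,0],[0,0,0],[0,0,0],[0,0,0],[0,0,0],[0,0,0],[0,0,0],[0,0,0],[0,0,0],[0,0,0],[0,0,0],[0,0,0],[0,0,0],[0,0,0],[0,0,0]]}' | grep -E "wrist"
python3 p.py .438 -.323 .037 166.8
```

```text
wrist_force: [-0.3, -0.4, 0.5]
t 44.2 tcp [ 0.4366 -0.3221  0.1022] ya 166.7 gap 0.0271 F [-0.3 -0.4  0.5] ff 0.0 j6 -113 ovh 0.022
twist [-0.01 -0.   -0.01] then shift [ 0.02  -0.051  2.172]
```

```bash

python3 -m handwheel '{"xyz":[[0.02,-0.04,0.5],[0,0,0.6],[0,0,0.4],[0,0,0.3],[0,0,0.2],[0,0,0.1],[0,0,0.05],[0,0,0]],"twist":[[0,0,0],[0,0,0],[0,0,0],[0,0,0],[0,0,0],[0,0,0],[0,0,0],[0,0,0]]}' | grep wrist
python3 p.py .438 -.323 .037 166.8
python3 -m handwheel '{"xyz":[[0,0,0],[0,0,0],[0,0,0],[0,0,0],[0,0,0],[0,0,0]],"twist":[[0,0,0],[0,0,0],[0,0,0],[0,0,0],[0,0,0],[0,0,0]]}' 0 30 | tail -3
python3 p.py .438 -.323 .037 166.8
```

```text
wrist_force: [-0.2, 0.7, 1.2]
t 45.0 tcp [ 0.4378 -0.3226  0.0372] ya 166.8 gap 0.0274 F [-0.2  0.7  1.2] ff 0.0 j6 -113 ovh 0.022
twist [-0.   -0.   -0.01] then shift [ 0.01  -0.009  0.007]
wrist_force: [0.5, 0.0, 4.3]
finger_gap: 0.0132
finger_force: 31.3
t 45.6 tcp [ 0.438  -0.3228  0.0375] ya 166.8 gap 0.0132 F [0.5 0.  4.3] ff 31.3 j6 -113 ovh 0.022
twist [-0.01 -0.   -0.01] then shift [ 0.006 -0.001  0.017]
```

```bash

python3 -m handwheel '{"xyz":[[0,0,-0.3],[0,0,-0.7],[0,0,-1],[0,0,-1],[0,0,-1],[0,0,-0.7],[0,0,-0.4],[0,0,0],[0,0,0],[0,0,0],[0,0,0],[0,0,0],[0,0,0],[0,0,0],[0,0,0],[0,0,0],[0,0,0],[0,0,0]],"twist":[[0,0,0],[0,0,0],[0,0,0],[0,0,0.5],[0,0,1],[0,0,1],[0,0,1],[0,0,1],[0,0,1],[0,0,1],[0,0,1],[0,0,1],[0,0,1],[0,0,1],[0,0,1],[0,0,1],[0,0,0.83],[0,0,0]]}' | tail -3
python3 p.py .4293 .1771 .19 86.8
python3 - <<'E'
from h import *
c=cam("side");p=np.array(bot.observe()["tcp_pos"])
P=proj(c,box(p[0],p[1],p[2]-.0375,86.8));u0,v0=P.min(0).astype(int)-10;u1,v1=P.max(0).astype(int)+10
m=cv2.inRange(cv2.cvtColor(c["frame"],cv2.COLOR_RGB2HSV),(10,110,40),(24,255,190));z=np.zeros_like(m);z[v0:v1,u0:u1]=m[v0:v1,u0:u1]
n,l,st,ce=cv2.connectedComponentsWithStats(z);i=1+np.argmax(st[1:,4])
print("pred bbox",P.min(0).round(1),P.max(0).round(1),"seen",st[i])
E
```

```text
wrist_force: [-0.2, -0.0, 0.1]
finger_gap: 0.0127
finger_force: 30.6
t 47.5 tcp [ 0.4371 -0.3222  0.1899] ya 86.8 gap 0.0127 F [-0.2 -0.   0.1] ff 30.6 j6 -33 ovh 0.022
twist [ 0.01 -0.01 -0.  ] then shift [ 1.1900e+00  1.6601e+01 -4.0000e-03]
pred bbox [363.1 348.4] [398.9 386. ] seen [366 354  33  30 315]
```

```bash

python3 -m handwheel '{"xyz":[[0,0.4,0],[0.05,0.8,0],[0.07,1,0],[0.07,1,0],[0.07,1,0],[0.07,1,0],[0.07,1,0],[0.07,1,0],[0.07,1,0],[0.07,1,0],[0.07,1,0],[0.07,1,0],[0.07,1,0],[0.07,1,0],[0.08,1,0],[0.08,1,0],[0.07,0.9,0],[0.05,0.7,0],[0,0,0],[0,0,0]],"twist":[[0,0,0],[0,0,0],[0,0,0],[0,0,0],[0,0,0],[0,0,0],[0,0,0],[0,0,0],[0,0,0],[0,0,0],[0,0,0],[0,0,0],[0,0,0],[0,0,0],[0,0,0],[0,0,0],[0,0,0],[0,0,0],[0,0,0],[0,0,0]]}' | tail -3
python3 p.py .4293 .1771 .142 86.8
```

```text
wrist_force: [0.3, 0.1, 0.5]
finger_gap: 0.0128
finger_force: 30.6
t 49.5 tcp [0.43   0.1829 0.1899] ya 86.9 gap 0.0128 F [0.3 0.1 0.5] ff 30.6 j6 26 ovh 0.022
twist [-0.01 -0.01  0.02] then shift [ 0.012 -0.195  1.597]
```

```bash

python3 -m handwheel '{"xyz":[[0,-0.2,0],[0,0,0],[0.01,0,0.4],[0,0,0.5],[0,0,0.3],[0,0,0.2],[0,0,0.1],[0,0,0.05],[0,0,0]],"twist":[[0,0,0],[0,0,0],[0,0,0],[0,0,0],[0,0,0],[0,0,0],[0,0,0],[0,0,0],[0,0,0]]}' | tail -3
python3 p.py .4293 .1771 .1425 86.8
python3 - <<'E'
from h import *
c=cam("side");p=np.array(bot.observe()["tcp_pos"])
P=proj(c,box(p[0],p[1],p[2]-.0375,86.8));u0,v0=P.min(0).astype(int)-6;u1,v1=P.max(0).astype(int)+8
m=cv2.inRange(cv2.cvtColor(c["frame"],cv2.COLOR_RGB2HSV),(10,110,40),(24,255,190));z=np.zeros_like(m);z[v0:v1,u0:u1]=m[v0:v1,u0:u1]
n,l,st,ce=cv2.connectedComponentsWithStats(z);i=1+np.argmax(st[1:,4])
print("pred bbox",P.min(0).round(1),P.max(0).round(1),"seen",st[i])
E
```

```text
wrist_force: [0.3, 0.0, 0.1]
finger_gap: 0.0131
finger_force: 30.6
t 50.4 tcp [0.4304 0.1767 0.1437] ya 86.8 gap 0.0131 F [0.3 0.  0.1] ff 30.6 j6 26 ovh 0.022
twist [ 0.  0. -0.] then shift [0.036 0.01  0.039]
pred bbox [225.2 204.7] [246.6 225. ] seen [228 209  19  13 104]
```

```bash

python3 -m handwheel '{"xyz":[[0.02,0,0.03],[0,0,0],[0,0,0],[0,0,0],[0,0,0]],"twist":[[0,0,0],[0,0,0],[0,0,0],[0,0,0],[0,0,0]]}' 0.4 | tail -2
python3 -m handwheel '{"xyz":[[0,0,-0.3],[0,0,-0.7],[0,0,-1],[0,0,-0.6],[-0.4,-1,0],[-0.4,-1,0],[-0.4,-1,0],[-0.4,-1,0],[-0.4,-1,0],[-0.4,-1,0],[-0.4,-1,0],[0,-1,0],[0,-1,0],[0,0,0],[0,0,0]],"twist":[[0,0,0],[0,0,0],[0,0,0],[0,0,0],[0,0,0],[0,0,0],[0,0,0],[0,0,0],[0,0,0],[0,0,0],[0,0,0],[0,0,0],[0,0,0],[0,0,0],[0,0,0]]}' 0.4 | tail -1
cat > chk.py <<'E'
from h import *
c=cam("side");h=cv2.cvtColor(c["frame"],cv2.COLOR_RGB2HSV)
for k,x,y in(("r",.589,.168),("y",.5491,.1704),("g",.5092,.1726),("b",.4693,.1748),("w",.4293,.1771)):
    P=proj(c,box(x,y,.105,86.8));T=P[4:]+[1.7,-.3]
    z=np.zeros(h.shape[:2],np.uint8);Q=proj(c,box(x,y,.105,86.8,.068,.042,0))[:4]+[1.7,-.3]
    cv2.fillConvexPoly(z,cv2.convexHull(Q.astype(np.float32)).astype(int),255)
    G=proj(c,box(x,y,.115,86.8,.014,.02,.018))+[1.7,-.3];u0,v0=G.min(0).round().astype(int);u1,v1=G.max(0).round().astype(int)
    m=cv2.inRange(h,(10,110,40),(24,255,190))&z;M=cv2.moments(m,True)
    hh=h[v0:v1,u0:u1];cen=hh[hh.shape[0]//2,hh.shape[1]//2]
    print(k,"plate pred",T.mean(0).round(1),"seen",round(M["m10"]/max(1,M["m00"]),1),round(M["m01"]/max(1,M["m00"]),1),M["m00"],"grip hsv",cen)
E
python3 chk.py; python3 p.py .5 .36 .25 86.8
```

```text
finger_gap: 0.0344
finger_force: 0.0
finger_force: 0.0
r plate pred [301.8 193.2] seen 299.6 195.7 113.0 grip hsv [  1 219 107]
y plate pred [286.2 198. ] seen 286.6 201.1 241.0 grip hsv [ 22 203 136]
g plate pred [270.3 202.9] seen 270.2 205.2 104.0 grip hsv [ 65 170  78]
b plate pred [253.8 208. ] seen 253.5 210.4 101.0 grip hsv [108 193  90]
w plate pred [236.9 213.3] seen 236.5 215.8 112.0 grip hsv [ 16  55 129]
t 52.5 tcp [ 0.4983 -0.0973  0.221 ] ya 86.8 gap 0.0343 F [-0.1  0.3 -0.7] ff 0.0 j6 -8 ovh 0.022
twist [ 0.01  0.   -0.01] then shift [ 0.794 15.222 -0.967]
```

```bash
python3 - <<'E'
from h import *
t=cam("top")
f=onz(t,200.5,321.5,.175);print("free edge mid",f.round(4));print("hinge-ish top",onz(t,213,187,.175).round(4),"egg",onz(t,155,302,.03).round(3))
a=np.radians(-93.2);X=np.array([np.cos(a),np.sin(a)]);Y=np.array([-X[1],X[0]]);g=np.array([.5092,.1726])
r=(f[:2]-g);print("free edge in green frame",(r@X).round(4),(r@Y).round(4))
hl=r@Y+.28;H=g-.062*X+hl*Y;print("hinge",H.round(4))
for d in(.011+.02,.011):print("push tcp",(H-.22*Y+(-.012-d)*X).round(4))
m=np.degrees(np.arctan2(*(onz(t,358,192,.182)-onz(t,215,183,.182))[1::-1]))+90;print("mailbox yaw",m)
E
python3 p.py .42 .29 .25 -3.2
```

```text
free edge mid [0.3815 0.2444 0.175 ]
hinge-ish top [0.6494 0.2296 0.175 ] egg [0.404 0.385 0.03 ]
free edge in green frame -0.0645 -0.1315
hinge [0.6609 0.2262]
push tcp [0.4437 0.2814]
push tcp [0.4426 0.2615]
mailbox yaw -1.831870987506207
t 52.5 tcp [ 0.4983 -0.0969  0.2209] ya 86.8 gap 0.0345 F [ 0.6 -0.5  0.6] ff 0.0 j6 -8 ovh 0.022
twist [  0.   0. -15.] then shift [-12.731   3.327  -0.97 ]
```

```bash

python3 -m handwheel '{"xyz":[[0,0,-0.5],[0,0,-0.8],[0,0,0],[0,0,0],[0,0,0],[0,0,0],[0,0,0],[0,0,0],[0,0,0],[0,0,0],[0,0,0],[0,0,0],[0,0,0],[0,0,0],[0,0,0],[0,0,0],[0,0,0]],"twist":[[0,0,0.5],[0,0,1],[0,0,1],[0,0,1],[0,0,1],[0,0,1],[0,0,1],[0,0,1],[0,0,1],[0,0,1],[0,0,1],[0,0,1],[0,0,1],[0,0,1],[0,0,1],[0,0,0.5],[0,0,0]]}' 0 | grep wrist
python3 p.py .4437 .285 .26 -3.2
```

```text
wrist_force: [0.8, -0.8, 0.2]
t 54.2 tcp [ 0.4983 -0.0963  0.2597] ya -3.1 gap -0.0001 F [ 0.8 -0.8  0.2] ff 0.0 j6 82 ovh 0.022
twist [ 0.   -0.    0.02] then shift [ 1.2589e+01 -2.5270e+00 -9.0000e-03]
```

```bash

python3 -m handwheel '{"xyz":[[0.4,-0.1,0],[0.8,-0.15,0],[1,-0.2,0],[1,-0.2,0],[1,-0.2,0],[1,-0.2,0],[1,-0.2,0],[1,-0.2,0],[1,-0.2,0],[1,-0.2,0],[1,-0.2,0],[1,-0.2,0],[0.8,-0.2,0],[0.6,-0.27,0],[0,0,0],[0,0,0]],"twist":[[0,0,0],[0,0,0],[0,0,0],[0,0,0],[0,0,0],[0,0,0],[0,0,0],[0,0,0],[0,0,0],[0,0,0],[0,0,0],[0,0,0],[0,0,0],[0,0,0],[0,0,0],[0,0,0]]}' | grep wrist
python3 p.py .4437 .285 .175 -3.2
```

```text
wrist_force: [0.0, 0.0, -0.9]
t 55.9 tcp [0.4372 0.2849 0.2596] ya -3.1 gap -0.0002 F [ 0.   0.  -0.9] ff 0.0 j6 126 ovh 0.022
twist [-0.    0.01  0.02] then shift [0.016 0.216 2.818]
```

```bash

python3 -m handwheel '{"xyz":[[0,0.1,0.5],[0,0.11,0.8],[0,0,0.8],[0,0,0.5],[0,0,0.2],[0,0,0]],"twist":[[0,0,0],[0,0,0],[0,0,0],[0,0,0],[0,0,0],[0,0,0]]}' | grep wrist
python3 -m handwheel '{"xyz":[[-0.15,0,0],[-0.15,0,0],[-0.15,0,0],[-0.15,0,0],[0,0,0]],"twist":[[0,0,0],[0,0,0],[0,0,0],[0,0,0],[0,0,0]]}' | grep -E "tcp|wrist"
python3 -m handwheel '{"xyz":[[-0.1,0,0],[-0.1,0,0],[0,0,0]],"twist":[[0,0,0],[0,0,0],[0,0,0]]}' | grep -E "tcp|wrist"
```

```text
wrist_force: [-0.4, -0.1, 1.1]
tcp_pos: [0.4433, 0.2655, 0.1759]
wrist_force: [-0.3, -0.5, -0.1]
tcp_pos: [0.4429, 0.2598, 0.1756]
wrist_force: [-0.5, -0.0, 0.7]
```

```bash

python3 -m handwheel '{"xyz":[[-0.1,-0.01,0],[-0.2,-0.03,0],[-0.26,-0.03,0],[-0.26,-0.03,0],[-0.26,-0.03,0],[-0.26,-0.03,0],[-0.26,-0.03,0],[-0.26,-0.03,0],[-0.26,-0.03,0],[-0.26,-0.03,0],[-0.26,-0.03,0],[-0.26,-0.03,0],[0,0,0]],"twist":[[0,0,0],[0,0,-0.3],[0,0,-0.33],[0,0,-0.33],[0,0,-0.33],[0,0,-0.33],[0,0,-0.33],[0,0,-0.33],[0,0,-0.33],[0,0,-0.33],[0,0,-0.33],[0,0,-0.33],[0,0,0]]}' | grep -E "tcp|wrist"
cat > d.py <<'E'
import numpy as np
from cell import bot
s=bot.observe();p=np.array(s["tcp_pos"]);R=np.array(s["orientation"]);H=np.array([.657,.2265])
ya=np.degrees(np.arctan2(R[1,1],R[0,1]));r=p[:2]-H;a=np.radians(ya-90);X=np.array([np.cos(a),np.sin(a)]);Y=np.array([-X[1],X[0]])
print("t",round(s["t"],1),"ya",ya.round(1),"tcp in tool-aligned door frame",(r@X).round(4),(r@Y).round(4),"theta if touching deg",round(-1.8-(np.degrees(np.arctan2(r[1],r[0]))+90-np.degrees(np.arctan2(-.023,.22)))%360,1),"F",np.round(s["wrist_force"],1),p.round(4))
E
python3 d.py
```

```text
tcp_pos: [0.4425, 0.1723, 0.1756]
wrist_force: [0.6, 0.4, 0.0]
t 58.5 ya 18.3 tcp in tool-aligned door frame -0.016 -0.2207 theta if touching deg -291.9 F [0.6 0.4 0. ] [0.4425 0.1723 0.1756]
```

```bash
cat > ang.py <<'E'
from h import *
# pocket grip centres in door frame rel. hinge at yaw -93.2; predict for a range of yaw, compare with colour blobs
H=np.array([.657,.2265]);a=np.radians(-93.2);X=np.array([np.cos(a),np.sin(a)]);Y=np.array([-X[1],X[0]])
G={"r":((.589,.168),(0,6)),"y":((.5491,.1704),(22,33)),"g":((.5092,.1726),(50,75)),"b":((.4693,.1748),(100,125))}
for n in("side","top"):
  c=cam(n);h=cv2.cvtColor(c["frame"],cv2.COLOR_RGB2HSV)
  for k in "rgb":
    (p,hr)=G[k];r=np.array(p)-H;l=(r@X,r@Y)
    m=cv2.inRange(h,(hr[0],150,40),(hr[1],255,255));nn,_,st,ce=cv2.connectedComponentsWithStats(m)
    o=[]
    for yaw in range(-95,3,5):
        b=np.radians(yaw);x=np.array([np.cos(b),np.sin(b)]);y=np.array([-x[1],x[0]]);q=H+l[0]*x+l[1]*y
        uv=proj(c,[q[0],q[1],.12])[0]+([1.7,-.3] if n=="side" else [0,0])
        A=sum(st[i,4] for i in range(1,nn) if np.hypot(*(ce[i]-uv))<9);o.append((int(A),yaw))
    print(n,k,sorted(o)[::-1][:3])
E
python3 ang.py
```

```text
side r [(79, -60), (79, -65), (79, -70)]
side g [(71, -65), (71, -70), (71, -75)]
side b [(79, -65), (79, -70), (79, -75)]
top r [(75, -60), (71, -65), (70, -70)]
top g [(110, -85), (110, -90), (31, -65)]
top b [(129, -80), (129, -85), (40, -65)]
```

```bash

python3 -m handwheel '{"xyz":[[-0.15,-0.02,0],[-0.26,-0.03,0],[-0.26,-0.03,0],[-0.26,-0.03,0],[-0.26,-0.03,0],[-0.26,-0.03,0],[-0.26,-0.03,0],[-0.26,-0.03,0],[-0.26,-0.03,0],[-0.26,-0.03,0],[-0.26,-0.03,0],[-0.26,-0.03,0],[-0.26,-0.03,0],[-0.26,-0.03,0],[-0.26,-0.03,0],[-0.26,-0.03,0],[-0.15,0,0],[0,0,0]],"twist":[[0,0,-0.2],[0,0,-0.35],[0,0,-0.35],[0,0,-0.35],[0,0,-0.35],[0,0,-0.35],[0,0,-0.35],[0,0,-0.35],[0,0,-0.35],[0,0,-0.35],[0,0,-0.35],[0,0,-0.35],[0,0,-0.35],[0,0,-0.35],[0,0,-0.35],[0,0,-0.35],[0,0,-0.2],[0,0,0]]}' | grep -E "wrist"
python3 d.py; python3 ang.py
```

```text
wrist_force: [-0.2, 0.8, -0.3]
t 60.5 ya 52.3 tcp in tool-aligned door frame -0.0229 -0.2247 theta if touching deg -324.2 F [-0.2  0.8 -0.3] [0.5013 0.0629 0.1755]
side r [(92, -65), (92, -70), (85, -75)]
side g [(83, -50), (83, -55), (82, -60)]
side b [(104, -50), (99, -55), (59, -35)]
top r [(5, -50), (5, -55), (5, -60)]
top g [(35, -30), (35, -35), (35, -40)]
top b [(10, -35), (10, -40), (0, 0)]
```

```bash

python3 -m handwheel '{"xyz":[[-0.15,-0.02,0],[-0.26,-0.02,0],[-0.26,-0.02,0],[-0.26,-0.02,0],[-0.26,-0.02,0],[-0.26,-0.02,0],[-0.26,-0.02,0],[-0.26,-0.02,0],[-0.26,-0.02,0],[-0.26,-0.02,0],[-0.26,-0.02,0],[-0.26,-0.02,0],[-0.26,-0.02,0],[-0.15,0,0],[-0.1,0,0],[0,0,0]],"twist":[[0,0,-0.2],[0,0,-0.34],[0,0,-0.34],[0,0,-0.34],[0,0,-0.34],[0,0,-0.34],[0,0,-0.34],[0,0,-0.34],[0,0,-0.34],[0,0,-0.34],[0,0,-0.34],[0,0,-0.34],[0,0,-0.34],[0,0,-0.2],[0,0,-0.12],[0,0,0]]}' | grep -E "wrist"
python3 d.py
```

```text
wrist_force: [0.6, -0.0, -0.7]
t 62.1 ya 79.9 tcp in tool-aligned door frame -0.0257 -0.2225 theta if touching deg -351.1 F [ 0.6 -0.  -0.7] [0.5927 0.0119 0.1755]
```

```bash

python3 -m handwheel '{"xyz":[[-0.1,-0.01,0],[-0.1,-0.01,0],[-0.1,-0.01,0],[-0.1,-0.01,0],[-0.1,-0.01,0],[-0.1,-0.01,0],[-0.1,0,0],[-0.1,0,0],[0,0,0]],"twist":[[0,0,-0.13],[0,0,-0.13],[0,0,-0.13],[0,0,-0.13],[0,0,-0.13],[0,0,-0.13],[0,0,-0.13],[0,0,-0.13],[0,0,0]]}' | grep -E "wrist"
python3 d.py
python3 -m handwheel '{"xyz":[[-0.08,0,0],[-0.08,0,0],[0,0,0]],"twist":[[0,0,0],[0,0,0],[0,0,0]]}' | grep -E "tcp|wrist"
python3 -m handwheel '{"xyz":[[-0.08,0,0],[-0.08,0,0],[0,0,0]],"twist":[[0,0,0],[0,0,0],[0,0,0]]}' | grep -E "tcp|wrist"
```

```text
wrist_force: [-3.7, 0.3, 0.2]
t 63.0 ya 86.2 tcp in tool-aligned door frame -0.0281 -0.2221 theta if touching deg -356.7 F [-3.7  0.3  0.2] [0.6141 0.0068 0.1755]
tcp_pos: [0.621, 0.0064, 0.1754]
wrist_force: [-2.9, -1.0, -0.2]
tcp_pos: [0.6212, 0.0064, 0.1753]
wrist_force: [-11.8, -0.4, 6.6]
```

```bash

python3 -m handwheel '{"xyz":[[-0.06,0,0],[0,0,0],[0,0,0]],"twist":[[0,0,0],[0,0,0],[0,0,0]]}' | grep -E "tcp|wrist"
python3 -m handwheel '{"xyz":[[0.1,0,0],[0.2,0,0],[0.2,0,0],[0.4,0,0],[0.6,0,0],[0.7,0,0],[0.7,0,-0.5],[0.5,0,-0.8],[0,0,-0.6],[0,0,0],[0,0,0]],"twist":[[0,0,0],[0,0,0],[0,0,0],[0,0,0],[0,0,0],[0,0,0],[0,0,0],[0,0,0],[0,0,0],[0,0,0],[0,0,0]]}' | grep -E "tcp|wrist"
python3 - <<'E'
from h import *
c=cam("side");t=cam("top")
# bright/dark edge profile: door outer face top edge in top view; colour remnants of rack visible?
for n,q in(("side",c),("top",t)):
    h=cv2.cvtColor(q["frame"],cv2.COLOR_RGB2HSV)
    for k,a,b in(("r",0,6),("g",50,75),("b",105,125),("y",22,33)):
        m=cv2.inRange(h,(a,165,60),(b,255,255));nn,_,st,ce=cv2.connectedComponentsWithStats(m)
        print(n,k,[(ce[i].round().tolist(),int(st[i,4])) for i in range(1,nn) if st[i,4]>12])
# egg, sunglasses, umbrella unchanged vs first frames
for n,q,ws in(("side",c,{"sung":(390,255,480,325),"egg":(180,185,200,215)}),("top",t,{"sung":(355,150,430,205),"egg":(140,285,170,315),"umb":(130,165,180,265)})):
    o=cv2.imread(f"pics/{n}0.png")[:,:,::-1]
    for k,(x0,y0,x1,y1) in ws.items(): print(n,k,np.abs(o[y0:y1,x0:x1].astype(int)-q["frame"][y0:y1,x0:x1]).mean().round(2))
E
```

```text
tcp_pos: [0.6213, 0.0064, 0.1754]
wrist_force: [-16.0, -0.6, 9.8]
tcp_pos: [0.5265, 0.0133, 0.2329]
wrist_force: [0.3, -0.0, -0.4]
side r [([429.0, 293.0], 505)]
side g []
side b []
side y []
top r [([418.0, 158.0], 21), ([404.0, 194.0], 90)]
top g []
top b []
top y []
side sung 4.93
side egg 8.13
top sung 16.02
top egg 9.7
top umb 10.55
```

```bash

python3 -m handwheel '{"xyz":[[0.4,0.4,-0.2],[0.7,0.8,-0.3],[0.7,1,0],[0.7,1,0],[0.7,1,0],[0.7,1,0],[0.7,1,0],[0.7,1,0],[0.7,1,0],[0.7,1,0],[0.7,1,0],[0.5,1,0],[0.5,1,0],[0.3,1,0],[0,0,0],[0,0,0]],"twist":[[0,0,0],[0,0,0],[0,0,0],[0,0,0],[0,0,0],[0,0,0],[0,0,0],[0,0,0],[0,0,0],[0,0,0],[0,0,0],[0,0,0],[0,0,0],[0,0,0],[0,0,0],[0,0,0]]}' | grep -E "tcp|wrist"
python3 - <<'E'
from h import *
c=cam("side");t=cam("top")
for n,q,ws in(("side",c,{"sung":(390,255,480,325),"floor":(500,350,560,420)}),("top",t,{"sung":(355,150,430,205),"egg":(140,285,170,315),"umb":(130,165,180,265),"floor":(440,380,500,430)})):
    o=cv2.imread(f"pics/{n}0.png")[:,:,::-1]
    for k,(x0,y0,x1,y1) in ws.items():
        A=np.float32(cv2.cvtColor(np.ascontiguousarray(o[y0:y1,x0:x1]),cv2.COLOR_RGB2GRAY));B=np.float32(cv2.cvtColor(np.ascontiguousarray(q["frame"][y0:y1,x0:x1]),cv2.COLOR_RGB2GRAY))
        print(n,k,np.abs(A-B).mean().round(2),"shift",np.round(cv2.phaseCorrelate(A,B)[0],2))
g=cv2.cvtColor(t["frame"],cv2.COLOR_RGB2GRAY)
H=np.array([.657,.2265])
for u in range(225,355,10): print(u,g[180:206,u].tolist())
for th in(0,.03,.06):
    b=np.radians(-1.8)-th;x=np.array([np.cos(b),np.sin(b)]);y=np.array([-x[1],x[0]])
    print(th,[proj(t,[*(H-.012*x-d*y),.175])[0].round(1).tolist() for d in(.02,.15,.28)])
E
```

```text
tcp_pos: [0.2908, 0.426, 0.2468]
wrist_force: [-0.2, -0.4, 0.0]
side sung 2.74 shift [0.01 0.03]
side floor 2.98 shift [-0.05 -0.01]
top sung 2.07 shift [0.49 0.02]
top egg 1.91 shift [0.02 0.03]
top umb 2.1 shift [-0.05  0.  ]
top floor 2.29 shift [-0.09  0.09]
225 [146, 147, 147, 145, 137, 117, 107, 124, 140, 142, 137, 120, 84, 55, 45, 44, 45, 45, 51, 69, 99, 122, 133, 134, 135, 135]
235 [145, 146, 148, 147, 146, 134, 110, 106, 125, 139, 141, 134, 111, 76, 51, 45, 44, 44, 43, 44, 45, 52, 57, 62, 61, 62]
245 [144, 145, 147, 149, 147, 144, 133, 113, 120, 131, 141, 142, 129, 98, 66, 49, 45, 45, 46, 43, 47, 53, 68, 75, 78, 80]
255 [145, 145, 147, 148, 148, 147, 139, 123, 110, 125, 139, 143, 138, 123, 90, 57, 45, 45, 39, 32, 32, 38, 54, 71, 78, 80]
265 [147, 145, 146, 147, 149, 148, 146, 136, 114, 108, 126, 139, 141, 136, 116, 82, 53, 45, 42, 40, 32, 32, 43, 58, 70, 78]
275 [145, 147, 148, 146, 148, 148, 147, 146, 134, 117, 124, 138, 142, 142, 133, 105, 70, 52, 44, 44, 37, 32, 35, 48, 60, 72]
285 [148, 147, 146, 148, 146, 148, 148, 147, 142, 122, 98, 99, 129, 140, 141, 127, 94, 61, 47, 
[... 253 characters left out ...]
49, 45, 46, 44, 41, 42, 46]
315 [148, 146, 147, 146, 144, 145, 144, 145, 146, 145, 144, 128, 113, 119, 137, 145, 142, 131, 99, 63, 48, 44, 44, 45, 44, 45]
325 [147, 146, 145, 145, 144, 144, 144, 142, 144, 144, 143, 138, 119, 112, 127, 143, 145, 140, 122, 89, 56, 47, 43, 44, 45, 44]
335 [148, 146, 146, 144, 144, 143, 142, 142, 143, 144, 145, 143, 131, 113, 109, 129, 141, 144, 136, 116, 81, 54, 43, 45, 48, 53]
345 [146, 145, 144, 144, 142, 143, 142, 141, 142, 142, 143, 144, 142, 131, 114, 125, 140, 145, 142, 131, 101, 67, 48, 46, 43, 44]
0 [[224.3, 189.8], [289.3, 193.9], [353.6, 197.8]]
0.03 [[224.1, 190.1], [288.9, 196.1], [353.2, 202.0]]
0.06 [[223.9, 190.4], [288.5, 198.3], [352.6, 206.1]]
```

```bash
python3 -c "
from cell import bot
print(bot.finish_job())"
```

```text
the job is handed in; nothing more can be done
None
```

I handed the job in at about 65 s of the 208 s. All five tags were measured flat in their own pockets before I closed the door. The door is against its stop and parallel with the mailbox front in the top picture. The egg, sunglasses and umbrella handle have not moved. The tags can't be seen now that the door is shut; they were last seen in place partway through the push.

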